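# Pump down the bean canister and hang it on the spring scale

## Task

Seal the steel bean canister with a full stroke of the pump in its lid, pressed right down to its stop; then pick the canister up by its bail and hang it by the middle of the wooden grip on the hook of the spring scale. Ease the weight on so the hook never bounces down near its bottom stop, keep the canister upright, leave the other things on the worktop where they are, and let go so that it hangs level, freely and quite still for me to read the dial.

Things in the scene. Friction and masses are not known exactly. Their poses are not given: they have to be found in the camera images.
- canister: Sealed round stainless bean canister, 96 mm diameter, 104 mm tall over its black lid (100 mm diameter, 12 mm thick), 0.4 to 0.52 kg in all. Origin: centre of its underside; z up. Its wire bail (handle) turns about the canister's x axis on ears at x = -55 and +55 mm, 86 mm above the underside. At the start the bail is folded over to the canister's +y side.
- bail (a joint): Swing of the bail, rad: 0 = upright over the lid, positive = leaning to the canister's +y side; it rests on a stop at about 1.13. Nearly free: it falls back if let go. The grip's axis is 92 mm from the pivot line, so 178 mm above the underside when upright.
- grip_mid (a point): Middle of the bail's straight wooden grip, on its axis: 12 mm diameter, 84 mm long, parallel to the canister's x axis. The grip turns freely on its wire, so it can be held tight while the bail swings. Only this point's position matters; its orientation may be turned about the grip.
- pump_top (a point): Centre of the top face of the pump's black cap, a disc 36 mm in diameter in the middle of the lid, 20 mm above the lid's top face when up. It travels straight down.
- pump (a joint): Stroke of the pump, m: 0 = up, 0.012 = down on its stop. A spring brings it back up; it takes about 2.3 N to start and 6.8 N at the stop.
- scale: Fixed counter stand with a round dial spring scale (1 kg). Origin: on the worktop straight below the hook; z up. In its frame: base plate 12 mm thick over x -70..160, y -150..70 mm; post 22 mm in diameter at x 130, y -100, 567 mm tall, with an arm at 550 mm height that reaches over the origin and carries the scale. The white dial faces -x.
- case_low (a point): Lowest point of the scale's round case, 390 mm above the worktop, straight over the hook. The case is 120 mm in diameter and 42 mm deep (stand's x -21..21), so it reaches 510 mm; a collar 18 mm in diameter hangs 12 mm below it. A tool cannot stand upright over the hook: hold the grip some 30 mm to the -x side of the hook and lean the tool back to -x, by about 30 degrees.
- hook_seat (a point): Seat of the hook: where the axis of the bail's grip lies when it rests there; 261 mm above the worktop when empty, it sinks with the hook. Frame parallel to the stand's. The hook is a J of 5 mm wire in the stand's y-z plane for a bar along x: a U 27 mm wide inside (y -13.5..13.5). Its back rises at y -16 mm to 40 mm above the seat, then bends in to the stem at y 0, 70 mm above.
- hook_tip (a point): Top of the hook's free tip, 20 mm to the stand's +y side of the seat and 25 mm above it. The hook is open above the tip: a 12 mm bar lying along the stand's x clears tip and stem when it comes in from +y with its axis 38 mm above the seat, then goes down onto the seat.
- hook (a joint): How far the hook has sunk, m: 0 = empty, 0.060 = on its bottom stop. A spring of 160 N/m with light damping: after a disturbance it bobs at about 3 Hz and needs about 3 s to come to rest; the canister sinks it by 0.024 to 0.032.
- cup: White ceramic espresso cup with a handle, 62 mm diameter, 58 mm tall. Origin: centre of its underside. Leave it alone.
- tamper: Stainless tamper standing on its 58 mm base, 90 mm tall. Origin: centre of its underside. Leave it alone.
- brush: Wooden-handled bristle brush, 190 mm long, lying down. Leave it alone.
- acrylic: Clear acrylic canister with a wooden lid and knob, no bail, 104 mm diameter, 158 mm tall. Origin: centre of its underside. Leave it alone.
- pitcher: Stainless milk pitcher with a side handle, 82 mm diameter, 95 mm tall. Origin: centre of its underside. Leave it alone.
Things that resemble listed ones, but are neither listed nor needed, are in the scene too. What is shaped like the canister but yellow is not meant.

How it is judged:
On the way, in this order (a step that is already met when the one before it is completed fails the run):
1. the pump has been pressed down to its stop (within 1.5 mm) (value of joint pump above 0.0105 m), for 0.1 s.
2. the canister has been lifted off the worktop by its bail, the bail upright (height (world z) of canister above 0.03 m and value of joint bail between -0.4 and 0.4 rad), for 0.1 s.
3. the hook bears the canister by the middle of its grip (value of joint hook above 0.015 m and distance between grip_mid and hook_seat below 0.02 m), for 0.2 s.
At the end, for the whole second after the job is handed in: The canister hangs by its bail from the hook, the middle of the wooden grip within 20 mm of the hook's seat, clear of the stand's base, level within 0.17 rad (10 degrees); the hook is sunk 18 to 42 mm and moves slower than 10 mm/s, the canister slower than 30 mm/s and 0.3 rad/s (value of joint hook between 0.018 and 0.042 m and velocity of joint hook between -0.01 and 0.01 m/s and distance between grip_mid and hook_seat below 0.02 m and height (world z) of canister above 0.03 m and angle between canister's own z axis and vertical below 0.17 rad and linear speed of canister below 0.03 m/s and angular speed of canister below 0.3 rad/s); the robot touches nothing.
It fails at once if the hook is driven or bounces down to within 8 mm of its bottom stop (sunk more than 52 mm) (value of joint hook above 0.052 m).
It fails at once if the canister is tipped more than 0.6 rad (angle between canister's own z axis and vertical above 0.6 rad).
It fails at once if another thing on the worktop is pushed more than 30 mm (distance of any of cup, tamper, brush, acrylic, pitcher from where it was at the start of the episode above 0.03 m).
It also fails if it takes over 72 s, if anything falls off the work surface, if the arm or the gripper's body presses on something with over 40 N, if the wrist force passes 120 N, or if a joint passes its speed limit or range.

## Robot

A 7-joint arm with a two-finger parallel gripper is mounted at the origin on the work surface. World frame = base frame: x ahead of the robot, y to its left, z up, the work surface at z = 0. Lengths are in m, angles in rad, forces in N, time in s.
With the tool pointing down it reaches from about 0.4 to 0.85 m from the base axis. Payload 10.4 kg.
Tool frame: the origin (TCP) lies midway between the tips of the shut fingers; the grasp point (between the pads) lies 19 mm behind it; z points along the fingers, y is the line along which they close (so a half turn about z gives the same grasp; the last joint's range is limited). The gripper opens to 87 mm and grips with 3 to 60 N. Pads are 19 mm wide; open, the fingers measure 117 mm over their backs; the gripper's body (75 mm by 190 mm) begins 51 mm behind the grasp point.
Start: joints at [-1.253, 0.332, -0.065, 1.46, 0.022, 1.35, -0.088], TCP at [0.209, 0.589, 0.194] pointing down, gripper open.
Joint ranges: [-2.6, 2.6], [-0.5, 2.12], [-1.47, 1.34], [0.16, 2.42], [-1.27, 4.41], [0.06, 2.06], [-2.6, 2.6]. Speed limits (rad/s): [2.22, 2.22, 2.79, 2.79, 3.14, 3.14, 3.14].

## Interface

Orientations are given as a unit quaternion [x, y, z, w].
In Python, from bench import r gives the robot as it stands.
- The arm moves only by the tool carry_out, never from a script. Its argument "steps" is a list that holds one entry, the list of rows, each a list of 6 numbers: the shift along the tool's x, y, z in cm, then the turn, a rotation vector about the tool's x, y, z in rad. In form: [[[dx, dy, dz, wx, wy, wz], ...]]. A call has 1 to 20 rows; each row is the pose to reach, as a shift and turn from the pose commanded when the call began, along the tool's axes at that moment; what a row does not reach only later rows make up. A row lasts 1/12 s, in which the tool goes at most 41.7 mm and 7.16 degrees, less where a joint would pass 70% of its speed; a pose out of reach is approached as far as the arm can. A call with a gripper value outside its range is refused whole. "hand" is the closure, from -1 (fully open) to 1 (shut), set as the call begins (left out, the last holds). The fingers move at their own pace and stop on an object; "squeeze" is the grip in N (left out, the last holds). Time passes only in rows, so rows that repeat a pose let the fingers close. It gives the time, the measured TCP pose, the force, the opening and the grip force at its end, in the units of the state.
- r.read_state(): the state, without advancing time (a new reading comes with each control period).
- r.camera(name): name is "side" or "top" or "wrist"; returns the picture (384x512x3 uint8, red, green, blue); there is no depth.
- r.camera_params(name): a dict with "fx", "fy", "cx", "cy" (pixels), "view" (4x4, takes a point from world to camera coordinates). Camera axes: x right, y up, looking along -z (the intrinsics and any distortion apply to the point x, -y, -z); pixel columns grow to the right and rows downward; lengths in m; the calibration is good to about 2 mm. The wrist camera is an equidistant fisheye: a pixel r from the principal point sees the ray r / f radians off the axis. A picture is of the moment at which its call begins: read the wrist's pose just before it. camera_params takes no time and is no camera call; for the wrist camera it gives the pose at the moment of the call.
- r.close_job(): hands the job in; it is judged then, once.
The state is a dict: "time": time; "joint_positions": joint angles; "joint_vel": joint speeds; "joint_torque": joint torques, N m; "ee_pos": TCP position; "eef_rot": TCP orientation; "ft_force": force on the tool from outside, world axes, zero at the start; "torque": the same for the moment, N m; "width": finger opening in m; "grip_force": force on a finger pad.
Only numpy, scipy, OpenCV 4.12 (cv2) and the standard library are available. Lean on these libraries where they do the work, as an engineer would, in place of code of your own. Each camera call takes 0.05 s, during which the arm holds its last target. There are 200 camera calls.

## Working session

There is one attempt and no reset: what is moved stays moved. The work goes in short steps, Python scripts to look and compute and a tool call to move; the robot and the scene stay as the last step left them, time stands still between calls to the robot, and variables do not carry over. Pictures are saved under pics/ and viewed, at most 10 in all, crops included, and the job is handed in when it is done.

Besides the shell and the picture viewer there is one more tool, called after "Request:" as name(argument=value, ...), one argument or row to a line, values as JSON. carry_out: Moves the arm, as the interface text tells. Its arguments: {"type":"object","properties":{"steps":{"type":"array","items":{"type":"array","items":{"type":"array","items":{"type":"number"}}}},"hand":{"type":"number"},"squeeze":{"type":"number"}},"required":["steps"]}

```bash
mkdir -p pics
cat > h.py <<'E'
import numpy as np,cv2
from bench import r
from scipy.spatial.transform import Rotation as R
def snap(n,f):
    p=r.camera_params(n); im=r.camera(n); cv2.imwrite(f'pics/{f}.png',cv2.cvtColor(np.asarray(im),cv2.COLOR_RGB2BGR)); return im,p
def proj(p,X,fish=False):
    c=np.array(p['view'])@np.r_[X,1]; x,y,z=c[0],-c[1],-c[2]
    if fish:
        rr=np.hypot(x,y); t=np.arctan2(rr,z); x,y,z=x/rr*t,y/rr*t,1
    return np.array([p['fx']*x/z+p['cx'],p['fy']*y/z+p['cy']])
def ray(p,u,v,fish=False):
    a,b=(u-p['cx'])/p['fx'],(v-p['cy'])/p['fy']
    if fish:
        t=np.hypot(a,b); d=np.array([a/t*np.sin(t),b/t*np.sin(t),np.cos(t)])
    else: d=np.array([a,b,1])
    V=np.array(p['view']); d=V[:3,:3].T@(d*[1,-1,-1]); return -V[:3,:3].T@V[:3,3],d
def atz(p,u,v,z,fish=False):
    o,d=ray(p,u,v,fish); return o+d*(z-o[2])/d[2]
E
python3 - <<'E'
from h import *
s=r.read_state(); print(s)
for n in('side','top'):
    im,p=snap(n,n+'0'); print(n,p)
a=cv2.imread('pics/side0.png');b=cv2.imread('pics/top0.png')
cv2.imwrite('pics/st.png',cv2.resize(np.vstack([a,b]),(800,1200)))
cv2.imwrite('pics/s.png',cv2.resize(a,(800,600)));cv2.imwrite('pics/t.png',cv2.resize(b,(800,600)))
E
```

```text
{'time': 0.0, 'joint_positions': array([-1.25256679,  0.33288853, -0.06466994,  1.46094936,  0.02161005,
        1.34989303, -0.08849453]), 'joint_vel': array([-1.89769712e-03,  9.69373776e-04,  7.99022168e-05,  1.26569626e-03,
       -1.29017620e-03,  2.85740453e-04, -4.29386197e-04]), 'joint_torque': array([ 6.29226470e-04, -6.23257327e+01,  2.47612823e-02, -3.89895988e+01,
       -6.13977271e-02,  3.98123183e-02,  1.06429079e-04]), 'ee_pos': array([0.2088025 , 0.58863243, 0.19293966]), 'eef_rot': array([ 1.69590871e-01,  9.85514290e-01, -7.16947799e-04, -7.95976578e-05]), 'ft_force': array([-0.68321419,  0.42241261,  0.27842668]), 'torque': array([ 0.01696913,  0.0215133 , -0.03563004]), 'grip_force': 0.0, 'width': 0.08687514242681638}
side {'fx': 462.4090446911476, 'fy': 462.4090446911476, 'cx': 254.32959429879241, 'cy': 193.37077899430113, 'view': array([[ 0.75832563, -0.65180967, -0.00929522, -0.27216094],
       [ 0.32936946,  0.37081053,  0.86834055, -0.41455573],
       [-0.562546  , -0.66154645,  0.49588132, -0.88221302],
       [ 0.        ,  0.        ,  0.        ,  1.        ]])}
top {'fx': 379.43300330217045, 'fy': 379.43300330217045, 'cx': 256.37257300689396, 'cy': 193.1865808203685, 'view': array([[-0.0277931 , -0.99901091,  0.03470947,  0.13546109],
       [ 0.99773368, -0.02559551,  0.06222841, -0.48755009],
       [-0.06127846,  0.03636033,  0.99745821, -1.21992206],
       [ 0.        ,  0.        ,  0.        ,  1.        ]])}
```

View pics/s.png

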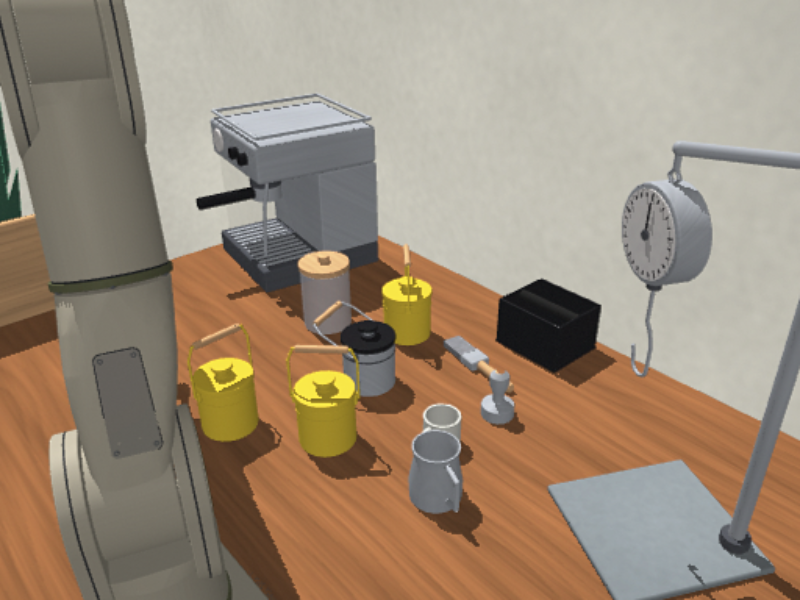

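View pics/t.png

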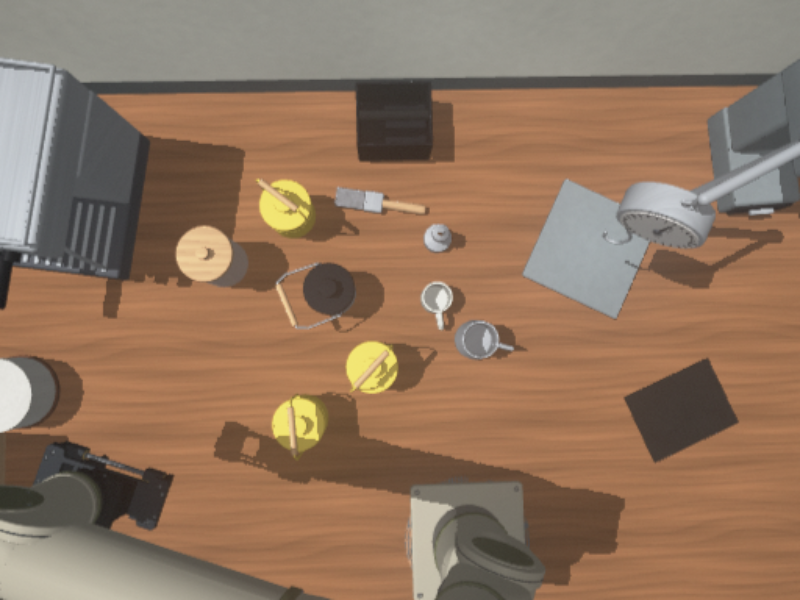

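The side picture shows the steel canister with its black lid at (368,340), bail leaning left, with the hook at (643,370). The top picture (1.5625x zoom) has the lid at (329,288), the grip from (280,284) to (294,326), plate corners (567,180), (523,275), (615,318), and the hook near (617,238).

Run:
```python
from h import *
from scipy.optimize import least_squares
k=1.5625
s=r.camera_params('side');t=r.camera_params('top')
print('lid',atz(t,329/k,288/k,.104),'pump',atz(t,333/k,287/k,.124), 'side pump',atz(s,368/k,325/k,.124),'lid side',atz(s,368/k,338/k,.104))
a,b=atz(t,280/k,284/k,.125),atz(t,294.5/k,326/k,.125);print('grip',a,b,(a+b)/2,np.linalg.norm(a-b))
for n,x,y,z in(('cup',436,296,.058),('tamper',438,232,.09),('pitcher',477,337,.095),('acr',204,253,.15),('yellow1',372,367,.1),('yellow2',287,207,.1)):print(n,atz(t,x/k,y/k,z))
pts=[(t,567,180,.16,.07),(t,523,275,-.07,.07),(t,615,318,-.07,-.15),(s,684,461,.16,.07),(s,549,489,-.07,.07),(s,772,568,.16,-.15)]
def f(q):
    o=[]
    for p,u,v,x,y in pts:
        X=np.array([q[0]+np.cos(q[2])*x-np.sin(q[2])*y,q[1]+np.sin(q[2])*x+np.cos(q[2])*y,.012]);o+=list(proj(p,X)-np.array([u,v])/k)
    return np.array(o)
q=least_squares(f,[.55,-.3,-.43]);print(q.x,f(q.x).round(1))
x0,y0,w=q.x
for n,X in dict(seat=(0,0,.261),tip=(0,.02,.286),case=(0,0,.39),stem=(0,0,.331)).items():
    c=np.array([x0+np.cos(w)*X[0]-np.sin(w)*X[1],y0+np.sin(w)*X[0]+np.cos(w)*X[1],X[2]]);print(n,c,'side',proj(s,c)*k,'top',proj(t,c)*k)
```

```text
lid [0.51556213 0.26243163 0.104     ] pump [0.51550962 0.25320239 0.124     ] side pump [0.51538634 0.26035469 0.124     ] lid side [0.50774187 0.25174116 0.104     ]
grip [0.52353817 0.35227726 0.125     ] [0.44390362 0.32650135 0.125     ] [0.4837209 0.3393893 0.125    ] 0.08370220593484921
cup [0.49817189 0.05254858 0.058     ]
tamper [0.62202701 0.04771988 0.09      ]
pitcher [ 0.41378425 -0.02115942  0.095     ]
acr [0.58164728 0.48583488 0.15      ]
yellow1 [0.36205989 0.18380251 0.1       ]
yellow2 [0.67543789 0.34065871 0.1       ]
[ 0.57050104 -0.22828998 -0.47191605] [-0.2 -0.9 -0.7  0.3  0.7  1.7 -1.2 -1.1 -1.9 -2.6  3.2  1.4]
seat [ 0.57050104 -0.22828998  0.261     ] side [637.66004151 368.4388826 ] top [611.4735174  240.52316116]
tip [ 0.57959292 -0.210476    0.286     ] side [632.6367689  343.71983334] top [606.45398082 232.78658885]
case [ 0.57050104 -0.22828998  0.39      ] side [654.54944816 279.12985524] top [645.55187849 226.05147026]
stem [ 0.57050104 -0.22828998  0.331     ] side [646.52287758 321.57333632] top [628.79926838 233.16562093]
```

```bash
cat >> h.py <<'E'
def rot(yaw,lean=0):
    # tool x = -(grip x dir at yaw), tool y = horizontal left of it, leaning the body back to -x by lean
    c,s=np.cos(yaw),np.sin(yaw); B=np.array([[-c,-s,0],[-s,c,0],[0,0,-1]]).T
    return R.from_matrix(B)*R.from_rotvec([0,-lean,0])
def to(*tg):
    st=r.read_state(); p=st['ee_pos'];Q=R.from_quat(st['eef_rot'])
    print('t',st['time'],'tcp',p.round(4),'F',st['ft_force'].round(2),'w',round(st['width'],4),'g',round(st['grip_force'],1))
    for P,T in tg: print(np.r_[Q.inv().apply(np.array(P)-p)*100,(Q.inv()*T).as_rotvec()].round(3))
E
python3 - <<'E'
from h import *
print(rot(.314,.52).as_matrix().round(2), R.from_quat(r.read_state()['eef_rot']).as_matrix().round(2))
to(([.21,.59,.25],rot(.314)),([.513,.256,.22],rot(.314)))
E
```

```text
[[-0.83 -0.31  0.47]
 [-0.27  0.95  0.15]
 [-0.5   0.   -0.87]] [[-0.94  0.33 -0.  ]
 [ 0.33  0.94 -0.  ]
 [-0.   -0.   -1.  ]]
t 0.1 tcp [0.2088 0.5887 0.1931] F [-0.04  0.02  0.53] w 0.0868 g 0.0
[-7.400e-02  1.550e-01 -5.695e+00 -1.000e-03 -0.000e+00 -6.550e-01]
[-3.9795e+01 -2.1194e+01 -2.6680e+00 -1.0000e-03 -0.0000e+00 -6.5500e-01]
```

Request:
carry_out(
  steps=[
    [[0,0,-6,0,0,0],[0,0,-6,0,0,0],[-10,-5,-6,0,0,-0.2],[-20,-10,-6,0,0,-0.4],[-30,-16,-6,0,0,-0.6],[-39.8,-21.2,-6,0,0,-0.655],[-39.8,-21.2,-6,0,0,-0.655],[-39.8,-21.2,-6,0,0,-0.655],[-39.8,-21.2,-6,0,0,-0.655],[-39.8,-21.2,-6,0,0,-0.655],[-39.8,-21.2,-6,0,0,-0.655],[-39.8,-21.2,-6,0,0,-0.655],[-39.8,-21.2,-6,0,0,-0.655],[-39.8,-21.2,-6,0,0,-0.655],[-39.8,-21.2,-6,0,0,-0.655],[-39.8,-21.2,-6,0,0,-0.655],[-39.8,-21.2,-6,0,0,-0.655]],
  ],
  hand=1,
  squeeze=20,
)

```text
time: 1.52
ee_pos: [0.5121, 0.2577, 0.2535]
eef_rot: [-0.158, 0.988, 0.0, -0.0]
ft_force: [-1.4, -0.9, -0.3]
width: 0.0003
grip_force: 0.0
```

Run:
```python
from h import *
im,p=snap('wrist','w1');print(p)
to()
print(R.from_quat(r.read_state()['eef_rot']).as_matrix().round(3))
a=cv2.imread('pics/w1.png');cv2.imwrite('pics/w1b.png',cv2.resize(a,(800,600)))
```

```text
{'fx': 297.3186396354542, 'fy': 297.3186396354542, 'cx': 258.065643618329, 'cy': 183.15775201030814, 'view': array([[-0.31224362,  0.95000093,  0.00147082, -0.08565821],
       [-0.91506944, -0.30034573, -0.26914747,  0.59451203],
       [-0.25524859, -0.08538548,  0.96309785, -0.29623571],
       [ 0.        ,  0.        ,  0.        ,  1.        ]])}
t 1.5667 tcp [0.5121 0.2578 0.2536] F [-0.39 -0.54 -0.05] w 0.0005 g 0.0
[[-0.95  -0.312 -0.001]
 [-0.312  0.95   0.   ]
 [ 0.     0.001 -1.   ]]
```

View pics/w1b.png

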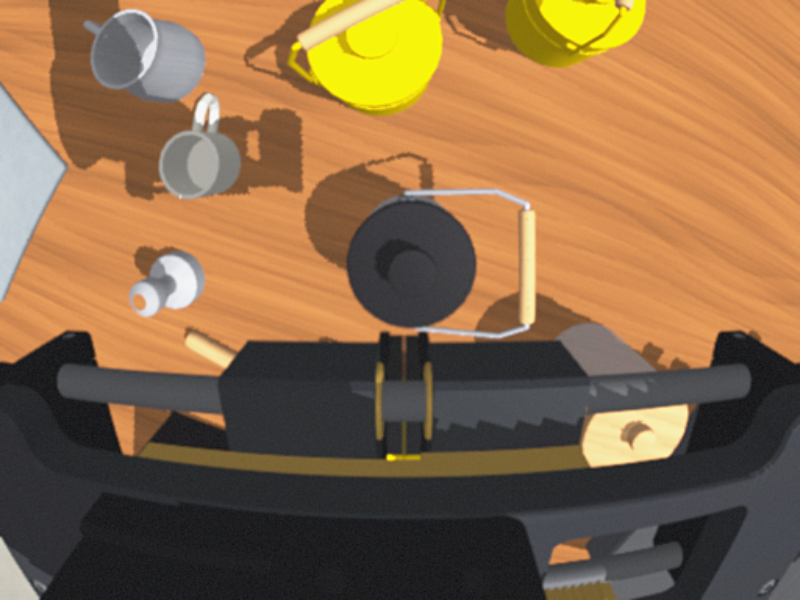

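The wrist view shows the pump cap centred at (412,268), the lid at (411,262), and the grip from (528,208) to (528,324), which lies square to the tool.

Run:
```python
from h import *
k=1.5625;p=r.camera_params('wrist')
print('pump',atz(p,412/k,268/k,.124,1),'lid',atz(p,411/k,262/k,.104,1))
a,b=[atz(p,528/k,v/k,.125,1) for v in(208,324)];print('grip',a,b,(a+b)/2,np.linalg.norm(a-b),np.arctan2(*(a-b)[1::-1]))
to(([.511,.259,.13],rot(.314)))
```

```text
pump [0.51216822 0.26499475 0.124     ] lid [0.51238562 0.26468959 0.104     ]
grip [0.44451408 0.32906048 0.125     ] [0.52535701 0.36177871 0.125     ] [0.48493554 0.34541959 0.125     ] 0.08721273595609468 -2.7570294683081675
t 1.5667 tcp [0.5121 0.2578 0.2536] F [-0.39 -0.54 -0.05] w 0.0005 g 0.0
[ 6.2000e-02  1.3900e-01  1.2359e+01  1.0000e-03 -0.0000e+00  3.0000e-03]
```

Request:
carry_out(
  steps=[
    [[-0.1,0.5,4,0,0,0],[-0.1,0.5,8,0,0,0],[-0.1,0.5,11,0,0,0],[-0.1,0.5,12,0,0,0],[-0.1,0.5,12.5,0,0,0],[-0.1,0.5,12.8,0,0,0],[-0.1,0.5,13.1,0,0,0],[-0.1,0.5,13.4,0,0,0],[-0.1,0.5,13.6,0,0,0],[-0.1,0.5,13.7,0,0,0],[-0.1,0.5,13.7,0,0,0],[-0.1,0.5,13.7,0,0,0]],
  ],
)

```text
time: 2.57
ee_pos: [0.5127, 0.2614, 0.1171]
eef_rot: [-0.156, 0.988, 0.0, 0.0]
ft_force: [0.3, 0.5, 0.8]
width: 0.0002
grip_force: 0.0
```

Request:
carry_out(
  steps=[
    [[0,0,0.2,0,0,0],[0,0,0.4,0,0,0],[0,0,0.5,0,0,0],[0,0,0.6,0,0,0],[0,0,0.6,0,0,0]],
  ],
)

```text
time: 2.98
ee_pos: [0.5124, 0.2613, 0.1105]
eef_rot: [-0.156, 0.988, -0.0, -0.0]
ft_force: [-0.6, -0.2, 0.5]
width: 0.0002
grip_force: 0.0
```

Run:
```python
from h import *
im,p=snap('side','s2'); to()
c=proj(p,[.512,.261,.11]);print(c)
a=cv2.imread('pics/s2.png');x,y=c.astype(int);cv2.imwrite('pics/s2b.png',cv2.resize(a[y-60:y+60,x-80:x+80],(800,600)))
```

```text
t 3.0333 tcp [0.5125 0.2613 0.1106] F [0.16 0.07 0.54] w 0.0003 g 0.0
[234.57384195 212.61563095]
```

View pics/s2b.png

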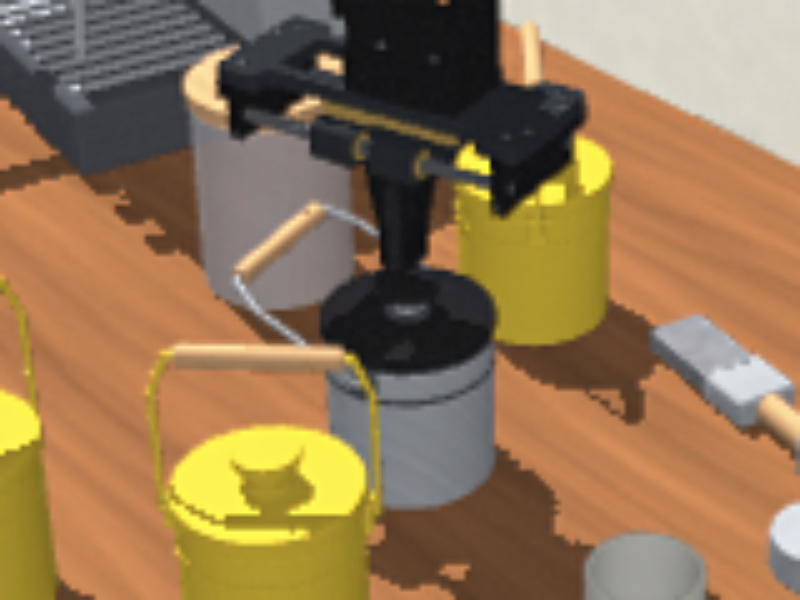

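Run:
```python
from h import *
def enh(f,x0,y0):
    a=cv2.imread(f)[y0:y0+40,x0:x0+54].astype(float);return cv2.resize(np.clip(a*3.,0,255).astype(np.uint8),(540,400)[::1],interpolation=cv2.INTER_CUBIC)
im=[enh('pics/s2.png',208,192)[:290],enh('pics/side0.png',208,192)[:290]]
cv2.imwrite('pics/s2c.png',np.vstack(im))
s=r.camera_params('side');k=10
for z in(.104,.112,.124):print(z,(proj(s,[.512,.261,z])-[208,192])*k)
```

```text
0.104 [266.39331262 224.3694296 ]
0.112 [265.51944904 200.06656137]
0.124 [264.19850863 163.33011677]
```

View pics/s2c.png

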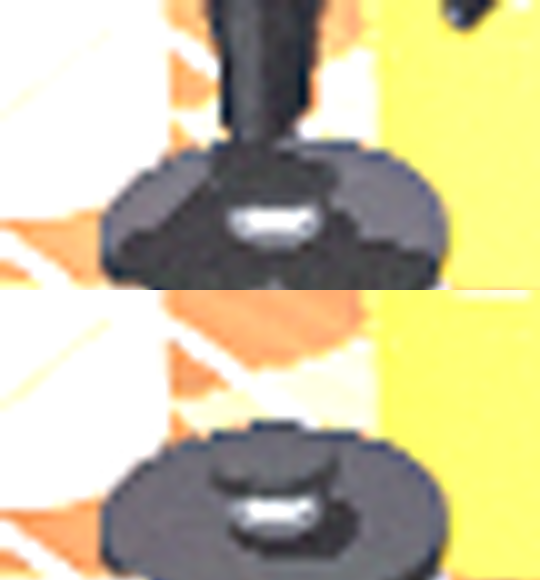

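Run:
```python
from h import *
im,p=snap('wrist','w2'); s=r.read_state();P=s['ee_pos'];print(P)
for d in(0,-.01,-.019,-.03): print(d,proj(p,P-[0,0,d],1)*1.5625)
print('cap',proj(p,[.513,.261,.124],1)*1.5625,proj(p,[.513,.261,.112],1)*1.5625)
a=cv2.imread('pics/w2.png');cv2.imwrite('pics/w2b.png',cv2.resize(np.clip(a[100:292,150:406]*2.,0,255).astype(np.uint8),(800,600)))
print((proj(p,P,1)-[150,100])*3.125)
```

```text
[0.51254519 0.26127727 0.11070884]
0 [402.38195907 331.03568785]
-0.01 [402.36224259 339.57770788]
-0.019 [402.34300167 347.98456446]
-0.03 [402.31731698 359.31934274]
cap [401.3819181  343.33620022] [401.45970869 332.82779734]
[336.01391814 349.5713757 ]
```

View pics/w2b.png

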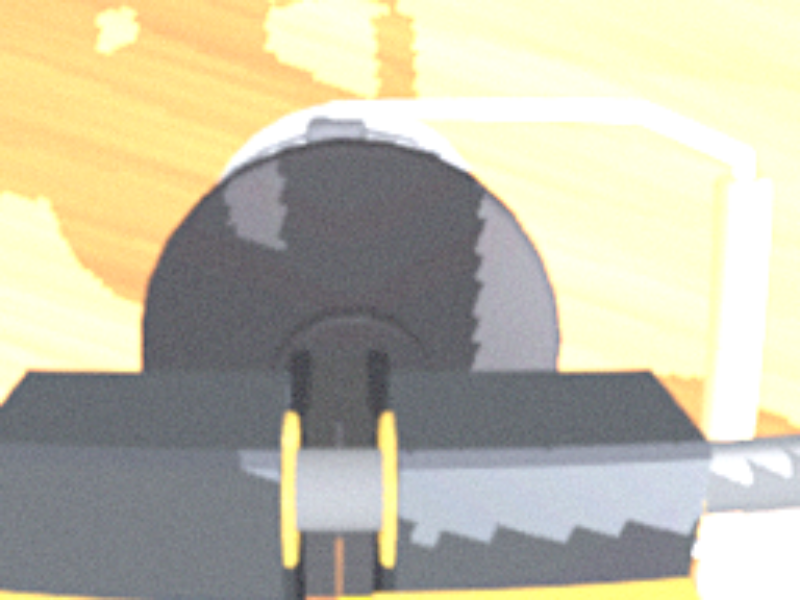

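The views show the tips over the cap (about 4 mm off its centre), but there is no force and the pump looks still up. I'll centre and go down gently, watching the force.

Request:
carry_out(
  steps=[
    [[-0.3,0.3,0,0,0,0],[-0.3,0.3,0.1,0,0,0],[-0.3,0.3,0.2,0,0,0],[-0.3,0.3,0.3,0,0,0],[-0.3,0.3,0.3,0,0,0]],
  ],
)

```text
time: 3.5
ee_pos: [0.5144, 0.265, 0.1075]
eef_rot: [-0.156, 0.988, -0.0, -0.0]
ft_force: [-0.1, 1.1, -0.0]
width: 0.0002
grip_force: 0.0
```

Run:
```python
from h import *
to(); im,p=snap('side','s3')
a=cv2.imread('pics/side0.png').astype(float)
b=cv2.imread('pics/s2.png').astype(float);c=cv2.imread('pics/s3.png').astype(float)
print(b[200:222:1,235].mean(1).round());print(c[200:222,235].mean(1).round());print(a[200:222,235].mean(1).round())
print(r.read_state()['torque'],r.read_state()['joint_torque'].round(2))
```

```text
t 3.5 tcp [0.5144 0.265  0.1075] F [-0.14  1.1  -0.04] w 0.0002 g 0.0
[ 19.  17.  20.  17.  20.  20.  30.  24.  24.  25.  25.  26.  36.  91.
 136.  52.  40.  23.  25.  27.  42.  43.]
[ 19.  18.  19.  16.  18.  20.  22.  23.  23.  24.  25.  26.  35.  93.
 136.  53.  41.  21.  22.  27.  44.  41.]
[134. 133. 152. 147. 109.  30.  36.  38.  37.  37.  37.  32.  30.  82.
 123.  50.  38.  17.  23.  38.  37.  38.]
[0.06979374 0.06303668 0.04374101] [-5.000e-02 -5.584e+01  2.480e+00 -3.634e+01  3.000e-02  5.000e-02
  0.000e+00]
```

Request:
carry_out(
  steps=[
    [[0,0,0.15,0,0,0],[0,0,0.3,0,0,0],[0,0,0.3,0,0,0],[0,0,0.3,0,0,0]],
  ],
)

```text
time: 3.88
ee_pos: [0.5144, 0.265, 0.1046]
eef_rot: [-0.156, 0.988, -0.0, -0.0]
ft_force: [0.1, -0.5, -0.2]
width: 0.0005
grip_force: 0.0
```

Run:
```python
from h import *
to(); im,p=snap('side','s4');to()
b=cv2.imread('pics/s4.png').astype(float);print(b[200:222:1,235].mean(1).round())
im,p=snap('wrist','w4')
e=lambda f,x,y,w,h:cv2.resize(np.clip(cv2.imread(f)[y:y+h,x:x+w]*5.,0,255).astype(np.uint8),(400,300),interpolation=cv2.INTER_CUBIC)
cv2.imwrite('pics/m4.png',np.vstack([np.hstack([e('pics/s3.png',208,185,54,40),e('pics/s4.png',208,185,54,40)]),np.hstack([e('pics/w2.png',205,170,112,84),e('pics/w4.png',205,170,112,84)])]))
```

```text
t 3.8833 tcp [0.5144 0.265  0.1046] F [ 0.14 -0.5  -0.15] w 0.0005 g 0.0
t 3.9333 tcp [0.5144 0.2651 0.1047] F [-0.63 -0.21  0.08] w 0.0008 g 0.0
[ 21.  17.  19.  18.  17.  20.  22.  23.  25.  24.  26.  28.  34.  93.
 135.  52.  42.  21.  20.  27.  41.  23.]
```

View pics/m4.png

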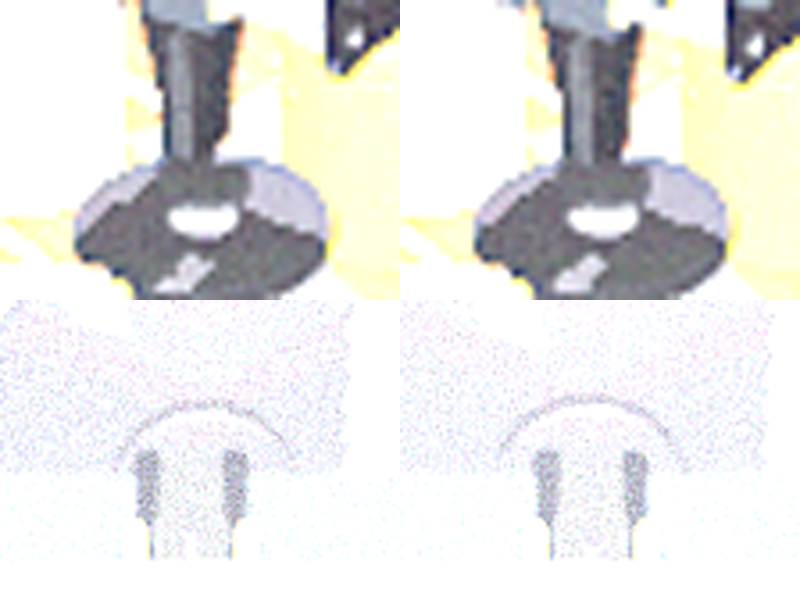

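Run:
```python
from h import *
p=r.camera_params('wrist');P=r.read_state()['ee_pos']
V=np.array(p['view']);o=-V[:3,:3].T@V[:3,3];cx=np.array([np.cos(.314),np.sin(.314),0]);cy=np.array([-cx[1],cx[0],0])
loc=lambda X:((X-P)@cx*1e3,(X-P)@cy*1e3)
print('cam',loc(o),o[2])
for z in(.104,.112,.124,.130):
    n=atz(p,258.2,197.4,z,1);l=atz(p,232,213.4,z,1);rr=atz(p,284.6,213.4,z,1)
    print(z,'near',np.round(loc(n),1),'L',np.round(loc(l),1),'R',np.round(loc(rr),1))
g=cv2.cvtColor(cv2.imread('pics/w4.png'),cv2.COLOR_BGR2GRAY).astype(float)
print(g[150:225,258].round())
# lid rim: bright-vs-dark boundaries
```

```text
cam (np.float64(-74.24600295462818), np.float64(0.08851422731242893)) 0.29667633243261365
0.104 near [-10.2   0.5] L [  1.7 -17.8] R [ 1.6 18.9]
0.112 near [-12.8   0.4] L [ -1.5 -17.1] R [-1.5 18.1]
0.124 near [-16.8   0.4] L [ -6.2 -15.9] R [-6.3 16.9]
0.13 near [-18.8   0.4] L [ -8.6 -15.4] R [-8.6 16.3]
[55. 56. 55. 57. 54. 52. 54. 54. 57. 53. 53. 54. 55. 55. 55. 55. 54. 53.
 57. 52. 51. 53. 53. 51. 56. 55. 52. 53. 51. 50. 49. 51. 54. 53. 54. 52.
 50. 57. 49. 52. 52. 52. 49. 53. 53. 52. 47. 44. 43. 52. 57. 57. 51. 49.
 49. 51. 53. 51. 52. 53. 50. 49. 53. 50. 49. 50. 47. 50. 53. 49. 49. 53.
 49. 50. 48.]
```

Request:
carry_out(
  steps=[
    [[0,0,0.1,0,0,0],[0,0,0.2,0,0,0],[0,0,0.3,0,0,0],[0,0,0.3,0,0,0]],
  ],
)

```text
time: 4.32
ee_pos: [0.5143, 0.265, 0.1015]
eef_rot: [-0.156, 0.988, -0.0, -0.0]
ft_force: [0.1, -0.0, 0.5]
width: 0.0005
grip_force: 0.0
```

Run:
```python
from h import *
to(); im,p=snap('side','s5');to();print(r.read_state()['torque'])
for f in('s5','side0'):
    b=cv2.imread(f'pics/{f}.png').astype(float);print(b[204:222,235].mean(1).round(),b[215,205:260].mean(1).round())
```

```text
t 4.3167 tcp [0.5143 0.265  0.1015] F [ 0.11 -0.04  0.55] w 0.0005 g 0.0
t 4.3667 tcp [0.5144 0.265  0.1016] F [ 0.07 -0.09 -0.53] w 0.0006 g 0.0
[-0.00989074  0.06575315 -0.01177887]
[ 17.  18.  20.  21.  23.  24.  26.  26.  35.  92. 136.  54.  40.  22.
  22.  25.  41.  23.] [ 80. 135. 197. 125.  84.  61.  66.  68.  67.  69.  69.  71.  71.  32.
  23.  25.  24.  24.  24.  23.  23.  24.  22.  23.  23.  22.  36.  59.
  56.  54.  54.  56.  58.  56.  36.  23.  25.  22.  24.  23.  22.  23.
  22.  24.  42.  42.  39.  46.  80. 123. 122. 121. 122. 122. 123.]
[109.  30.  36.  38.  37.  37.  37.  32.  30.  82. 123.  50.  38.  17.
  23.  38.  37.  38.] [ 72. 124. 179. 114.  74.  56.  60.  61.  61.  61.  62.  64.  62.  34.
  37.  38.  38.  38.  39.  39.  37.  37.  37.  37.  37.  36.  30.  52.
  51.  48.  50.  49.  52.  51.  31.  19.  19.  20.  24.  40.  38.  38.
  39.  37.  38.  38.  36.  40.  73. 113. 110. 111. 110. 110. 111.]
```

Request:
carry_out(
  steps=[
    [[0,0,0.15,0,0,0],[0,0,0.3,0,0,0],[0,0,0.45,0,0,0],[0,0,0.5,0,0,0],[0,0,0.5,0,0,0]],
  ],
)

```text
time: 4.78
ee_pos: [0.5144, 0.2651, 0.0965]
eef_rot: [-0.156, 0.988, -0.0, -0.0]
ft_force: [0.3, 0.8, 0.5]
width: 0.0002
grip_force: 0.0
```

Run:
```python
from h import *
im,p=snap('side','s6');to()
print(proj(p,r.read_state()['ee_pos']))
L=lambda f:cv2.imread(f'pics/{f}.png').astype(int).mean(2).astype(int)
for c in(230,232,234,237):
    for f in('s2','s5','s6','side0'):print(c,f,L(f)[176:214,c])
```

```text
t 4.8333 tcp [0.5145 0.2651 0.0967] F [-0.06  0.06 -0.11] w 0.0003 g 0.0
[234.50324642 215.7596147 ]
230 s2 [100  53  30  32  35  38  37  36  37  38  37  29  20  21  24  22  21  23
  23  22  20  18  14  13  16  15  15  12  28  75  28  22  22  26  24  23
  26  31]
230 s5 [ 38  57 101  86  32  31  33  37  37  36  36  36  36  33  19  22  23  22
  21  22  21  23  21  18  19  19  16  15  16  16  18  23  24  25  26  23
  23  31]
230 s6 [ 33  36  40  72 100  53  29  33  34  38  35  36  37  38  36  27  17  21
  22  22  22  21  21  21  19  16  18  14  16  14  19  20  19  25  35  21
  24  30]
230 side0 [ 57  61  63  64  66  64  63  63  63  63  63  59  65  66  64  63  62  66
  66  64  62  61  89 186  96  70 118 117 117  92  32  37  38  38  33  21
  30  40]
232 s2 [104 100  30  33  34  36  36  37  37  36  37  36  29  29  31  31  32  30
  34  31  31  33  32  31  32  34  33  32  30  35  24  23  24  22  24  24
  32  71]
232 s5 [ 37  44  86 101  54  30  33  36  39  38  35  37  37  36  28  28  31  31
  32  32  30  31  30  31  33  33  32  30  32  30  32  31  25  23  23  24
  33  70]
232 s6 [ 25  37  3
[... 920 characters left out ...]
117 114  32  35  36  38  38  38  32
  27  79]
237 s2 [ 44  85 101  53  31  30  41  64  92 103  98  64  32  21  19  17  16  18
  20  20  17  18  17  17  16  16  16  20  42  39  41  24  24  24  23  26
  35  82]
237 s5 [ 27  36  35  58 102  85  31  31  47  84 107  95  91  97  29  25  16  20
  19  18  17  16  15  14  18  16  17  18  18  19  22  19  25  24  23  26
  34  81]
237 s6 [ 19  23  33  36  40  71 101  53  29  31  48  98 111  98  95  60  30  15
  16  18  18  17  19  17  18  16  17  17  19  17  19  18  20  24  23  24
  34  82]
237 side0 [ 64  62  60  56  59  60  63  63  65  64  62  60  61  63  61  62  66  66
  64  64  65  68  65  84 127 130 130 139 187  34  35  35  37  38  35  23
  29  74]
```

Request:
carry_out(
  steps=[
    [[0,0,0.15,0,0,0],[0,0,0.3,0,0,0],[0,0,0.45,0,0,0],[0,0,0.6,0,0,0],[0,0,0.6,0,0,0]],
  ],
)

```text
time: 5.25
ee_pos: [0.5146, 0.2652, 0.0907]
eef_rot: [-0.156, 0.988, 0.0, 0.0]
ft_force: [-0.5, 0.1, 4.3]
width: 0.0003
grip_force: 1.9
```

Request:
carry_out(
  steps=[
    [[0,0,0.15,0,0,0],[0,0,0.3,0,0,0],[0,0,0.45,0,0,0],[0,0,0.6,0,0,0],[0,0,0.65,0,0,0],[0,0,0.65,0,0,0],[0,0,0.65,0,0,0]],
  ],
)

```text
time: 5.83
ee_pos: [0.5147, 0.2652, 0.0845]
eef_rot: [-0.156, 0.988, 0.0, 0.0]
ft_force: [-1.1, -0.8, 6.8]
width: 0.0008
grip_force: 3.1
```

Request:
carry_out(
  steps=[
    [[0,0,0.1,0,0,0],[0,0,0.2,0,0,0],[0,0,0.3,0,0,0],[0,0,0.3,0,0,0],[0,0,0.3,0,0,0]],
  ],
)

```text
time: 6.25
ee_pos: [0.5149, 0.2653, 0.0835]
eef_rot: [-0.156, 0.988, 0.001, 0.001]
ft_force: [-7.4, -3.3, 23.3]
width: 0.0008
grip_force: 11.6
```

Request:
carry_out(
  steps=[
    [[0,0,-2,0,0,0],[0,0,-6,0,0,0],[0,0,-10,0,0,0],[0,0,-14,0,0,0],[0,0,-16,0,0,0],[0,0,-16,0,0,0],[0,0,-16,0,0,0]],
  ],
  hand=-0.2,
)

```text
time: 6.83
ee_pos: [0.5148, 0.2653, 0.2418]
eef_rot: [-0.156, 0.988, 0.0, 0.001]
ft_force: [-0.5, -0.4, -0.3]
width: 0.0393
grip_force: 0.0
```

Run:
```python
from h import *
y=.35;c=np.array([np.cos(y),np.sin(y),0]);T=rot(y,.52);z=T.apply([0,0,1]);G=np.array([.4855,.342,.125])-.03*c
print(G,z)
to((G-.081*z,T),(G+.019*z,T))
```

```text
[0.45731882 0.33171307 0.125     ] [ 0.46675564  0.17037911 -0.86781918]
t 6.8333 tcp [0.5148 0.2653 0.2418] F [-0.52 -0.44 -0.29] w 0.0393 g 0.0
[ 7.446  7.944  4.647 -0.009 -0.518 -0.035]
[ 2.4930e+00  8.1170e+00  1.3333e+01 -9.0000e-03 -5.1800e-01 -3.5000e-02]
```

Request:
carry_out(
  steps=[
    [[2,2,1,0,-0.1,0],[4,4,2,0,-0.22,0],[6,6,3,0,-0.34,-0.02],[7.4,7.9,4.6,0,-0.46,-0.03],[7.4,7.9,4.6,0,-0.52,-0.03],[7.4,7.9,4.6,0,-0.52,-0.03],[7.4,7.9,4.6,0,-0.52,-0.03]],
  ],
)

```text
time: 7.42
ee_pos: [0.4186, 0.3166, 0.1938]
eef_rot: [-0.167, 0.952, 0.04, 0.253]
ft_force: [0.2, 0.8, 0.3]
width: 0.0519
grip_force: 0.0
```

Run:
```python
from h import *
im,p=snap('wrist','w7');to();s=r.read_state();P=s['ee_pos'];Q=R.from_quat(s['eef_rot'])
for d in(0,-.019,-.028):
  for y in(-.026,0,.026):print(d,y,(proj(p,P+Q.apply([0,y,d]),1)*1.5625).round())
for k in(-.042,-.03,0,.042):
  print('grip',k,(proj(p,np.array([.4855,.342,.125])+k*np.array([.94,.343,0]),1)*1.5625).round())
a=cv2.imread('pics/w7.png');cv2.imwrite('pics/w7b.png',cv2.resize(np.clip(a*1.5,0,255).astype(np.uint8),(800,600)))
```

```text
t 7.4667 tcp [0.4199 0.3169 0.1949] F [-0.92  0.26  0.28] w 0.0522 g 0.0
0 -0.026 [344. 333.]
0 0 [402. 333.]
0 0.026 [461. 333.]
-0.019 -0.026 [338. 350.]
-0.019 0 [402. 350.]
-0.019 0.026 [466. 350.]
-0.028 -0.026 [335. 359.]
-0.028 0 [402. 360.]
-0.028 0.026 [469. 359.]
grip -0.042 [405. 271.]
grip -0.03 [405. 285.]
grip 0 [405. 318.]
grip 0.042 [405. 355.]
```

View pics/w7b.png

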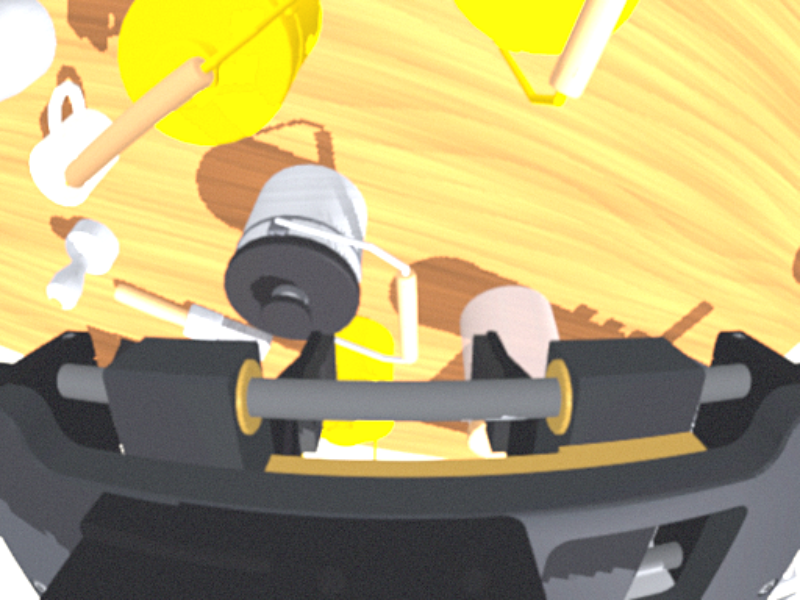

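The wrist view shows the grip at (406,276)–(407,358), 2–3 mm from prediction. The open fingertips (334,333)/(472,333) lie about 28 mm short of the reported TCP, which agrees with the cap contact reading. I'll allow 47 mm from reported TCP to grasp point.

Run:
```python
from h import *
y=.35;c=np.array([np.cos(y),np.sin(y),0]);T=rot(y,.52);z=T.apply([0,0,1]);G=np.array([.4855,.342,.125])-.0265*c
to((G+.047*z,T),(G+.0*z,T))
```

```text
t 7.4667 tcp [0.4199 0.3169 0.1949] F [-0.92  0.26  0.28] w 0.0522 g 0.0
[-3.4600e-01  2.4100e-01  1.2934e+01 -1.1000e-02 -2.0000e-03 -3.0000e-03]
[-3.370e-01  1.920e-01  8.234e+00 -1.100e-02 -2.000e-03 -3.000e-03]
```

Request:
carry_out(
  steps=[
    [[-0.3,0.2,3,0,0,0],[-0.3,0.2,6,0,0,0],[-0.3,0.2,8.5,0,0,0],[-0.3,0.2,10,0,0,0],[-0.3,0.2,11,0,0,0],[-0.3,0.2,12,0,0,0],[-0.3,0.2,12.7,0,0,0],[-0.3,0.2,12.7,0,0,0],[-0.3,0.2,12.7,0,0,0]],
  ],
  hand=0,
)

```text
time: 8.22
ee_pos: [0.4815, 0.3406, 0.0868]
eef_rot: [-0.166, 0.952, 0.04, 0.254]
ft_force: [-0.2, -0.6, 0.1]
width: 0.0436
grip_force: 0.0
```

Run:
```python
from h import *
im,p=snap('side','s8');im2,p2=snap('wrist','w8');to()
c=proj(p,[.47,.335,.125]).astype(int);x,y=c
a=cv2.imread('pics/s8.png')[y-45:y+45,x-60:x+60];b=cv2.imread('pics/w8.png')[75:300,100:400]
e=lambda i:cv2.resize(np.clip(i*2.,0,255).astype(np.uint8),(400,300),interpolation=cv2.INTER_CUBIC)
cv2.imwrite('pics/m8.png',np.hstack([cv2.resize(e(a),(400,300)),e(b)]))
```

```text
t 8.3167 tcp [0.4813 0.3409 0.0874] F [-0.42 -0.53 -0.42] w 0.0433 g 0.0
```

View pics/m8.png

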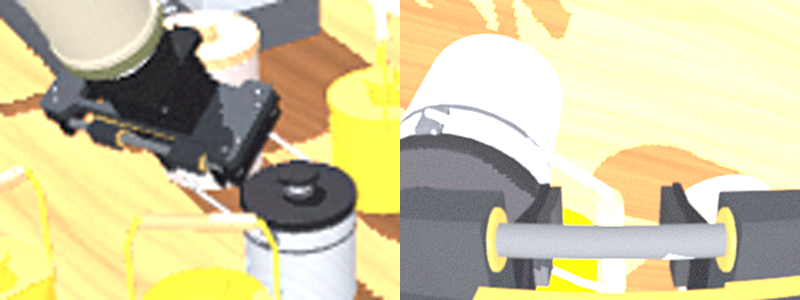

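The fingers straddle the grip (grip at x≈610 between fingers at 555 and 662). Closing now.

Request:
carry_out(
  steps=[
    [[0,0,0,0,0,0],[0,0,0,0,0,0],[0,0,0,0,0,0],[0,0,0,0,0,0],[0,0,0,0,0,0],[0,0,0,0,0,0],[0,0,0,0,0,0],[0,0,0,0,0,0]],
  ],
  hand=1,
  squeeze=55,
)

```text
time: 8.98
ee_pos: [0.4814, 0.3405, 0.0866]
eef_rot: [-0.166, 0.952, 0.04, 0.254]
ft_force: [1.0, 0.2, -0.9]
width: 0.0105
grip_force: 54.9
```

Run:
```python
from h import *
st=r.read_state();P=st['ee_pos'];Q=R.from_quat(st['eef_rot']);to()
G=P-.047*Q.apply([0,0,1]);print('G',G,Q.as_matrix().round(3))
# arc: bail from 1.13 to 0, about the pivot line: canister +y dir = tool y (horizontal)
y=Q.apply([0,1,0]);y/=np.linalg.norm(y)
for a in np.linspace(1.13,0,12):
    d=.092*((np.sin(a)-np.sin(1.13))*np.array([y[0],y[1],0])+(np.cos(a)-np.cos(1.13))*np.array([0,0,1]))
    print((Q.inv().apply(d)*100).round(2))
```

```text
t 8.9833 tcp [0.4814 0.3405 0.0866] F [ 0.98  0.21 -0.85] w 0.0105 g 54.9
G [0.45924796 0.33292483 0.12737804] [[-0.816 -0.336  0.47 ]
 [-0.295  0.942  0.161]
 [-0.497 -0.008 -0.868]]
[0. 0. 0.]
[-0.41 -0.45 -0.72]
[-0.8  -0.99 -1.39]
[-1.16 -1.6  -2.02]
[-1.48 -2.28 -2.59]
[-1.77 -3.03 -3.09]
[-2.02 -3.83 -3.52]
[-2.22 -4.68 -3.88]
[-2.39 -5.57 -4.16]
[-2.5  -6.48 -4.37]
[-2.57 -7.42 -4.49]
[-2.59 -8.36 -4.52]
```

Request:
carry_out(
  steps=[
    [[-0.41,-0.45,-0.72,0,0,0],[-0.8,-0.99,-1.39,0,0,0],[-1.16,-1.6,-2.02,0,0,0],[-1.48,-2.28,-2.59,0,0,0],[-1.77,-3.03,-3.09,0,0,0],[-2.02,-3.83,-3.52,0,0,0],[-2.22,-4.68,-3.88,0,0,0],[-2.39,-5.57,-4.16,0,0,0],[-2.5,-6.48,-4.37,0,0,0],[-2.57,-7.42,-4.49,0,0,0],[-2.59,-8.2,-4.5,0,0,0],[-2.59,-8.3,-4.5,0,0,0],[-2.59,-8.3,-4.5,0,0,0]],
  ],
)

```text
time: 10.07
ee_pos: [0.5095, 0.2628, 0.1396]
eef_rot: [-0.165, 0.952, 0.04, 0.254]
ft_force: [1.3, 0.5, 1.2]
width: 0.0107
grip_force: 54.9
```

Request:
carry_out(
  steps=[
    [[-0.1,0,-0.15,0,0,0],[-0.25,0,-0.45,0,0,0],[-0.5,0,-0.9,0,0,0],[-0.8,0,-1.4,0,0,0],[-1.1,0,-1.9,0,0,0],[-1.4,0,-2.5,0,0,0],[-1.7,0,-3,0,0,0],[-2.0,0,-3.5,0,0,0],[-2.0,0,-3.5,0,0,0],[-2.0,0,-3.5,0,0,0]],
  ],
)

```text
time: 10.9
ee_pos: [0.5091, 0.2632, 0.1799]
eef_rot: [-0.166, 0.952, 0.04, 0.254]
ft_force: [-0.0, 0.3, -4.6]
width: 0.0107
grip_force: 54.9
```

Run:
```python
from h import *
im,p=snap('side','s9');im2,p2=snap('top','t9');to()
x,y=proj(p,[.5,.26,.16]).astype(int)
u,v=proj(p2,[.5,.26,.16]).astype(int)
e=lambda i:cv2.resize(np.clip(i*2.,0,255).astype(np.uint8),(400,400),interpolation=cv2.INTER_CUBIC)
cv2.imwrite('pics/m9.png',np.hstack([e(cv2.imread('pics/s9.png')[y-60:y+60,x-60:x+60]),e(cv2.imread('pics/t9.png')[v-60:v+60,u-60:u+60])]))
```

```text
t 11.0 tcp [0.5087 0.2629 0.179 ] F [ 0.33 -0.55 -3.89] w 0.0107 g 54.9
```

View pics/m9.png

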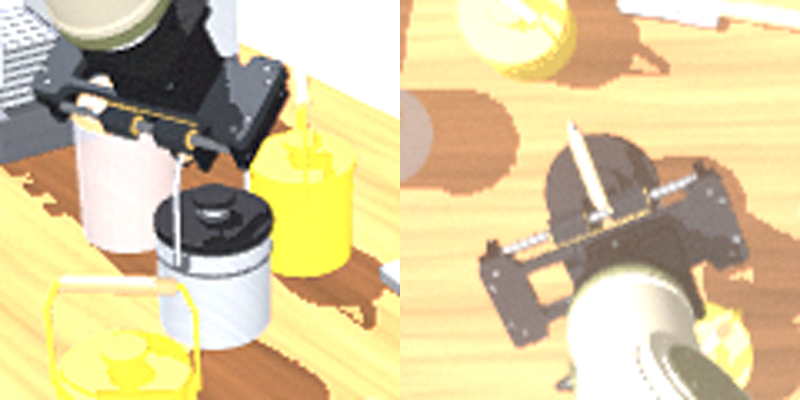

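The canister is off the table, level, with the bail upright. All ten pictures are used, so the hook gets refined numerically from the stored images.

Run:
```python
from h import *
for f,x0,x1,y0,y1 in(('side0',398,428,178,246),('top0',370,426,138,166)):
    g=cv2.cvtColor(cv2.imread(f'pics/{f}.png'),cv2.COLOR_BGR2GRAY).astype(int);hsv=cv2.cvtColor(cv2.imread(f'pics/{f}.png'),cv2.COLOR_BGR2HSV)
    d=g-cv2.medianBlur(g.astype(np.uint8),15)
    print(f,x0,y0)
    for y in range(y0,y1):print(y,''.join('#' if v<-25 else '-' if v<-10 else '+' if v>25 else ':' if v>10 else ' ' for v in d[y,x0:x1]))
```

```text
side0 398 178
178            ###    ::-++: ---  
179             #####- :  ------  
180              :#######---------
181              ++######---------
182               + ######--#-+: +
183                ##########-+++ 
184                 #########-+:  
185                  ########:    
186                   -###--+     
187                   ###-:       
188                   ####        
189                   ###         
190                  ####         
191                  ####         
192                  ###-         
193                  ###-         
194                  ###          
195                  ###          
196                 ####          
197                 ###-          
198                 ###-          
199                 ###           
200                 ###           
201                ####           
202                ###-           
203                ###-           
204                ###            
205                ###            
206                ###            
207                ###-           
208                ####           
2
[... 2305 characters left out ...]
- :++:  -######-     ::+++: - -#      
155                     - ::: -###--         ::++--  -   -# 
156                        ------             :+:-        # 
157                                           :+            
158                                            :-           
159                                             -           
160                                            -      #####-
161                                            #      ##-   
162                                           --     ##-    
163                                          +-     ##      
164                                         ::      #       
165                                         :#    :
```

Side features (tip (405,220), stem kink (414,205), U bottom row 240) and the top-view tip (387,149) agree with the plate fit to within about 1 px, so the hook pose stands.

```bash
cat >> h.py <<'E'
Qg=R.from_matrix([[-.816,-.336,.47],[-.295,.942,.161],[-.497,-.008,-.868]])
m=Qg.inv().apply(np.array([.488,.342,.1253])-[.4814,.3405,.0866]); m[1]=0  # grip_mid in tool frame
W=-.472;SX=np.array([np.cos(W),np.sin(W),0]);SY=np.array([-SX[1],SX[0],0]);SEAT=np.array([.5705,-.2283,.261])
def hookpt(x,y,z): return SEAT+x*SX+y*SY+[0,0,z]
def tool(mid,yaw,lean=.52): T=rot(yaw,lean); return mid-T.apply(m),T
def path(mid,yaw,n,lean=.52):
    # smooth rows from the present pose to grip_mid at mid
    st=r.read_state();p=st['ee_pos'];Q=R.from_quat(st['eef_rot']);g0=p+Q.apply(m);P1,T=tool(mid,yaw,lean)
    w=(Q.inv()*T).as_rotvec();print('t',st['time'],'mid now',g0.round(4),'F',st['ft_force'].round(2))
    o=[]
    for i in range(1,n+1):
        s=i/n;s=s*s*(3-2*s);D=R.from_rotvec(w*s);g=g0+(mid-g0)*s;q=Q*D
        o.append(np.r_[Q.inv().apply(g-q.apply(m)-p)*100,w*s])
    print('['+', '.join('['+', '.join(f'{a:g}' for a in np.r_[v[:3].round(2),v[3:].round(3)])+']' for v in o)+']')
E
python3 - <<'E'
from h import *
print(m)
st=r.read_state();g=st['ee_pos']+R.from_quat(st['eef_rot']).apply(m)
path(g+[0,0,.105],.347,12)
print(hookpt(0,.085,.055))
E
```

```text
[-0.02505748  0.         -0.03023925]
t 11.0 mid now [0.515  0.2654 0.2176] F [ 0.33 -0.55 -3.89]
[[-0.1, -0, -0.18, -0, -0, 0], [-0.39, -0, -0.68, -0.001, -0, 0], [-0.81, -0.01, -1.42, -0.001, -0, 0], [-1.35, -0.01, -2.36, -0.002, -0, 0], [-1.96, -0.02, -3.43, -0.003, -0, 0], [-2.61, -0.03, -4.56, -0.004, -0, 0], [-3.25, -0.03, -5.69, -0.005, -0, 0], [-3.86, -0.04, -6.75, -0.007, -0.001, 0], [-4.4, -0.05, -7.69, -0.007, -0.001, 0], [-4.83, -0.05, -8.44, -0.008, -0.001, 0], [-5.11, -0.05, -8.93, -0.009, -0.001, 0], [-5.21, -0.05, -9.11, -0.009, -0.001, 0]]
[ 0.60914682 -0.15259384  0.316     ]
```

Request:
carry_out(
  steps=[
    [[-0.1,0,-0.18,0,0,0],[-0.39,0,-0.68,0,0,0],[-0.8,0,-1.4,0,0,0],[-1.35,0,-2.36,0,0,0],[-1.96,0,-3.43,0,0,0],[-2.6,0,-4.56,0,0,0],[-3.25,0,-5.7,0,0,0],[-3.86,0,-6.75,0,0,0],[-4.4,0,-7.7,0,0,0],[-4.83,0,-8.44,0,0,0],[-5.1,0,-8.93,0,0,0],[-5.2,0,-9.1,0,0,0],[-5.2,0,-9.1,0,0,0],[-5.2,0,-9.1,0,0,0]],
  ],
)

```text
time: 12.17
ee_pos: [0.5084, 0.2636, 0.2835]
eef_rot: [-0.166, 0.952, 0.04, 0.253]
ft_force: [-0.2, -0.1, -4.5]
width: 0.0109
grip_force: 54.9
```

Run:
```python
from h import *
path(np.array([.58,.055,.325]),-.06,18)
```

```text
t 12.1667 mid now [0.5146 0.2662 0.3222] F [-0.24 -0.06 -4.5 ]
[[0.01, -0.19, -0, 0.002, 0, 0.003], [0.03, -0.75, -0.02, 0.007, 0, 0.012], [0.06, -1.61, -0.04, 0.014, 0, 0.026], [0.1, -2.75, -0.07, 0.024, 0, 0.045], [0.14, -4.11, -0.1, 0.036, 0, 0.067], [0.19, -5.65, -0.14, 0.05, 0, 0.092], [0.25, -7.32, -0.19, 0.065, 0, 0.119], [0.31, -9.09, -0.23, 0.081, 0, 0.147], [0.37, -10.89, -0.27, 0.097, 0, 0.177], [0.43, -12.7, -0.32, 0.113, 0, 0.206], [0.48, -14.47, -0.36, 0.128, 0, 0.235], [0.54, -16.14, -0.4, 0.143, 0, 0.262], [0.59, -17.68, -0.44, 0.157, 0.001, 0.287], [0.63, -19.04, -0.47, 0.169, 0.001, 0.309], [0.66, -20.18, -0.49, 0.179, 0.001, 0.327], [0.69, -21.05, -0.51, 0.187, 0.001, 0.341], [0.71, -21.6, -0.53, 0.192, 0.001, 0.35], [0.71, -21.79, -0.53, 0.193, 0.001, 0.353]]
```

Request:
carry_out(
  steps=[
    [[0,-0.2,0,0,0,0],[0,-0.75,0,0.007,0,0.012],[0.06,-1.6,0,0.014,0,0.026],[0.1,-2.75,-0.1,0.024,0,0.045],[0.14,-4.1,-0.1,0.036,0,0.067],[0.2,-5.65,-0.14,0.05,0,0.092],[0.25,-7.3,-0.2,0.065,0,0.119],[0.3,-9.1,-0.23,0.081,0,0.147],[0.37,-10.9,-0.27,0.097,0,0.177],[0.43,-12.7,-0.32,0.113,0,0.206],[0.48,-14.5,-0.36,0.128,0,0.235],[0.54,-16.1,-0.4,0.143,0,0.262],[0.6,-17.7,-0.44,0.157,0,0.287],[0.63,-19,-0.47,0.169,0,0.309],[0.66,-20.2,-0.5,0.179,0,0.327],[0.7,-21,-0.5,0.187,0,0.341],[0.7,-21.6,-0.53,0.192,0,0.35],[0.7,-21.8,-0.53,0.193,0,0.353],[0.7,-21.8,-0.53,0.193,0,0.353],[0.7,-21.8,-0.53,0.193,0,0.353]],
  ],
)

```text
time: 13.83
ee_pos: [0.5736, 0.0561, 0.2869]
eef_rot: [0.028, 0.966, -0.007, 0.258]
ft_force: [-0.3, -0.2, -4.3]
width: 0.0107
grip_force: 54.9
```

Run:
```python
from h import *
path(hookpt(0,.085,.05),W,18)
```

```text
t 13.8333 mid now [0.5802 0.0557 0.3256] F [-0.28 -0.24 -4.32]
[[-0.03, -0.18, 0.03, 0.002, 0, 0.003], [-0.1, -0.7, 0.11, 0.007, 0, 0.012], [-0.21, -1.51, 0.24, 0.015, 0, 0.027], [-0.36, -2.57, 0.42, 0.026, 0, 0.045], [-0.54, -3.84, 0.62, 0.039, 0, 0.068], [-0.74, -5.28, 0.86, 0.053, 0, 0.093], [-0.96, -6.84, 1.11, 0.069, 0, 0.12], [-1.19, -8.49, 1.38, 0.086, 0, 0.149], [-1.43, -10.17, 1.65, 0.103, 0.001, 0.179], [-1.67, -11.86, 1.93, 0.12, 0.001, 0.209], [-1.91, -13.51, 2.2, 0.137, 0.001, 0.238], [-2.13, -15.07, 2.45, 0.153, 0.001, 0.265], [-2.34, -16.51, 2.69, 0.167, 0.001, 0.291], [-2.52, -17.78, 2.9, 0.18, 0.001, 0.313], [-2.67, -18.85, 3.07, 0.191, 0.001, 0.332], [-2.79, -19.66, 3.21, 0.199, 0.001, 0.346], [-2.86, -20.17, 3.29, 0.204, 0.001, 0.355], [-2.89, -20.35, 3.32, 0.206, 0.001, 0.358]]
```

Request:
carry_out(
  steps=[
    [[0,-0.2,0,0,0,0],[-0.1,-0.7,0.1,0.007,0,0.012],[-0.2,-1.5,0.24,0.015,0,0.027],[-0.36,-2.57,0.42,0.026,0,0.045],[-0.54,-3.84,0.62,0.039,0,0.068],[-0.74,-5.28,0.86,0.053,0,0.093],[-0.96,-6.84,1.1,0.069,0,0.12],[-1.2,-8.5,1.38,0.086,0,0.149],[-1.43,-10.2,1.65,0.103,0,0.179],[-1.67,-11.9,1.93,0.12,0,0.209],[-1.9,-13.5,2.2,0.137,0,0.238],[-2.13,-15.1,2.45,0.153,0,0.265],[-2.34,-16.5,2.7,0.167,0,0.291],[-2.5,-17.8,2.9,0.18,0,0.313],[-2.67,-18.9,3.07,0.191,0,0.332],[-2.8,-19.7,3.2,0.199,0,0.346],[-2.86,-20.2,3.3,0.204,0,0.355],[-2.89,-20.4,3.3,0.206,0,0.358],[-2.89,-20.4,3.3,0.206,0,0.358],[-2.89,-20.4,3.3,0.206,0,0.358]],
  ],
)

```text
time: 15.5
ee_pos: [0.603, -0.15, 0.2726]
eef_rot: [0.226, 0.94, -0.06, 0.251]
ft_force: [0.0, -0.8, -4.3]
width: 0.0102
grip_force: 54.9
```

Run:
```python
from h import *
st=r.read_state();im,p=snap('wrist','w10');im2,ps=snap('side','s10');it,pt=snap('top','t10')
g=st['ee_pos']+R.from_quat(st['eef_rot']).apply(m);print('mid rel',(g-SEAT)@SX,(g-SEAT)@SY,g[2]-.261,st['ft_force'])
for n,k in(('-42',-.042),('0',0),('42',.042)):
    print('grip',n,'side',proj(ps,g+k*SX).round(1),'wrist',proj(p,g+k*SX,1).round(1),'top',proj(pt,g+k*SX).round(1))
print('tip wrist',proj(p,hookpt(0,.02,.025),1),'seat',proj(p,hookpt(0,0,0),1))
# wood-coloured grip in the side & top image
for f,(x,y),q in(('s10',proj(ps,g),30),('t10',proj(pt,g),30)):
    h=cv2.cvtColor(cv2.imread(f'pics/{f}.png'),cv2.COLOR_BGR2HSV)
    x,y=int(x),int(y);print(f,x-q,y-q//2)
    for v in range(y-q//2,y+q//2):print(v,''.join('#' if (8<a[0]<24 and 60<a[1]<130 and a[2]>120) else 'w' if 5<a[0]<24 and a[1]>=130 else '.' if a[2]<70 else ' ' for a in h[v,x-q:x+q]))
```

```text
mid rel 4.759616548872668e-05 0.08453962622696949 0.050298698931500296 [ 0.0463507  -0.789834   -4.34538551]
grip -42 side [372.6 196.1] wrist [258.2 226. ] top [362. 151.]
grip 0 side [391.  193.6] wrist [258.  265.1] top [368.8 136.1]
grip 42 side [409.1 191.1] wrist [258.  291.6] top [375.6 121.2]
tip wrist [165.95343742 230.89756822] seat [147.89314464 203.52567674]
s10 361 178
178 ........................         ..........                 
179 .......................        ............                 
180 .....................         .............                 
181 .....................       ...............                 
182 ....................       .................         .      
183 ....................     ...................         .....  
184 ....................    ...............   ..          ......
185 ...................   .................   ...           . . 
186 .  ................  .................. .....               
187 w ...........................................               
188 w.............  .............................               

[... 2483 characters left out ...]
40        .....     .. .            ....                       
141        ......     ...... .   ..  ....                       
142       ...........   .....  .  .     .                       
143       ............     ....              ..                 
144      ................    .......          ....              
145   .  ............ ....     .......       . ....             
146      ............  .......  ........   #   .  ...           
147    .............     .... ...........       .......         
148    ............        .. ........... #          ..         
149    ............     ....  ............ ..                   
150     ...........   . ....   ............... .  .
```

Run:
```python
from h import *
path(hookpt(0,.0,.040),W,18)
```

```text
t 15.65 mid now [ 0.609  -0.1529  0.3114] F [-0.46  0.65 -4.02]
[[0, -0.08, 0.01, 0, 0, 0], [0.02, -0.29, 0.03, 0, 0, 0], [0.04, -0.63, 0.07, 0, 0, 0], [0.07, -1.07, 0.11, 0, 0, 0], [0.1, -1.6, 0.17, 0, 0, 0], [0.14, -2.2, 0.23, 0, 0, 0], [0.18, -2.85, 0.3, 0, 0, 0], [0.22, -3.53, 0.37, 0, 0.001, 0], [0.26, -4.23, 0.44, 0, 0.001, 0], [0.3, -4.94, 0.52, 0.001, 0.001, 0], [0.35, -5.62, 0.59, 0.001, 0.001, 0], [0.39, -6.27, 0.66, 0.001, 0.001, 0], [0.42, -6.87, 0.72, 0.001, 0.001, 0], [0.46, -7.4, 0.78, 0.001, 0.001, 0], [0.48, -7.84, 0.82, 0.001, 0.001, 0], [0.5, -8.18, 0.86, 0.001, 0.001, 0], [0.52, -8.39, 0.88, 0.001, 0.001, 0], [0.52, -8.47, 0.89, 0.001, 0.001, 0]]
```

Request:
carry_out(
  steps=[
    [[0,-0.1,0,0,0,0],[0,-0.3,0,0,0,0],[0,-0.6,0.07,0,0,0],[0.07,-1.1,0.1,0,0,0],[0.1,-1.6,0.17,0,0,0],[0.14,-2.2,0.23,0,0,0],[0.18,-2.85,0.3,0,0,0],[0.22,-3.5,0.37,0,0,0],[0.26,-4.2,0.44,0,0,0],[0.3,-4.9,0.52,0,0,0],[0.35,-5.6,0.6,0,0,0],[0.39,-6.3,0.66,0,0,0],[0.42,-6.9,0.72,0,0,0],[0.46,-7.4,0.78,0,0,0],[0.48,-7.8,0.82,0,0,0],[0.5,-8.2,0.86,0,0,0],[0.52,-8.4,0.88,0,0,0],[0.52,-8.5,0.89,0,0,0],[0.52,-8.5,0.89,0,0,0],[0.52,-8.5,0.89,0,0,0]],
  ],
)

```text
time: 17.32
ee_pos: [0.5643, -0.2259, 0.2622]
eef_rot: [0.226, 0.939, -0.06, 0.251]
ft_force: [-0.9, 0.5, -3.9]
width: 0.0109
grip_force: 54.9
```

Run:
```python
from h import *
st=r.read_state();im2,ps=snap('side','s11')
g=st['ee_pos']+R.from_quat(st['eef_rot']).apply(m);print('mid rel',(g-SEAT)@SX,(g-SEAT)@SY,g[2]-.261,st['ft_force'])
print('tip',proj(ps,hookpt(0,.02,.025)),'grip0',proj(ps,g),'42',proj(ps,g+.042*SX))
G=cv2.cvtColor(cv2.imread('pics/s11.png'),cv2.COLOR_BGR2HSV);x0,y0=385,195
for v in range(y0,y0+52):print(v,''.join('#' if (8<a[0]<24 and 60<a[1]<130 and a[2]>120) else 'w' if 5<a[0]<24 and a[1]>=130 else '.' if a[2]<70 else 'o' if a[2]<125 else ' ' for a in G[v,x0:x0+60]))
path(hookpt(0,0,.004),W,14)
```

```text
mid rel 0.00010392116543057554 -0.0007106693197873544 0.03992332286745609 [-0.85702896  0.52520931 -3.88822728]
tip [404.89232678 219.9828103 ] grip0 [411.52668946 219.16382621] 42 [430.79792145 216.26510379]
195 ......................ooo.... ooooo                         
196 .......................ooo##o.oooooo                        
197 .........................oooooooooooo                       
198 ..........................oooooooooooo                      
199 ...........................ooooooooooooo                    
200 ...........................ooooo....ooooo                   
201 ...........................oooooooooooooo                   
202 ...........................ooooooooooooo.o                  
203 ...........................ooooooooooooo..                  
204 ...........................ooooooooooo....o                 
205 ..........................oooo..ooooo......o                
206 .......................o.oooo.ooooo.........                
207 .......................ooooooo oo...........o               
208 .....................ooooooooooo..........
[... 2297 characters left out ...]
 ....................................owwwwwww  www#          
245 ......................................owwww#  wwwww#        
246 .......................................owww# #wwwwwwww#     
t 17.3667 mid now [ 0.5703 -0.2289  0.301 ] F [ 0.37  0.05 -5.12]
[[0.03, 0, 0.05, 0, 0, -0], [0.1, 0, 0.17, 0, 0, -0], [0.21, 0.01, 0.37, 0, 0, -0], [0.36, 0.01, 0.62, 0, 0, -0], [0.53, 0.02, 0.91, 0, 0, -0], [0.71, 0.02, 1.22, 0, 0, -0], [0.9, 0.03, 1.56, 0, 0.001, -0], [1.1, 0.04, 1.89, 0, 0.001, -0], [1.28, 0.04, 2.2, 0, 0.001, -0], [1.45, 0.05, 2.49, 0, 0.001, -0], [1.59, 0.05, 2.74, 0, 0.001, -0], [1.71, 0.06, 2.94, 0, 0.001, -0], [1.78, 0.06, 3.07, 0, 0.001, -0], [1.81, 0.06, 3.11, 0, 0.001, -0]]
```

Request:
carry_out(
  steps=[
    [[0,0,0.05,0,0,0],[0.1,0,0.17,0,0,0],[0.2,0,0.37,0,0,0],[0.36,0,0.62,0,0,0],[0.53,0,0.9,0,0,0],[0.7,0,1.2,0,0,0],[0.9,0,1.55,0,0,0],[1.1,0,1.9,0,0,0],[1.28,0,2.2,0,0,0],[1.45,0,2.5,0,0,0],[1.6,0,2.74,0,0,0],[1.7,0,2.94,0,0,0],[1.78,0,3.07,0,0,0],[1.8,0,3.1,0,0,0],[1.8,0,3.1,0,0,0]],
  ],
)

```text
time: 18.62
ee_pos: [0.5641, -0.2261, 0.2264]
eef_rot: [0.226, 0.939, -0.06, 0.25]
ft_force: [0.9, -0.4, -4.2]
width: 0.0108
grip_force: 54.9
```

Run:
```python
from h import *
to();path(hookpt(0,0,-.020),W,18)
```

```text
t 18.6167 tcp [ 0.5641 -0.2261  0.2264] F [ 0.88 -0.39 -4.16] w 0.0108 g 54.9
t 18.6167 mid now [ 0.57   -0.2291  0.2651] F [ 0.88 -0.39 -4.16]
[[0.01, 0, 0.02, 0, 0, -0], [0.04, 0, 0.07, 0, 0, -0], [0.09, 0.01, 0.15, 0, 0, -0], [0.15, 0.01, 0.26, 0, 0, -0], [0.23, 0.02, 0.39, 0, 0, -0], [0.31, 0.02, 0.54, 0, 0, -0], [0.4, 0.03, 0.7, 0, 0, -0], [0.5, 0.04, 0.87, 0, 0, -0], [0.6, 0.05, 1.04, 0, 0.001, -0], [0.7, 0.06, 1.22, 0, 0.001, -0], [0.79, 0.06, 1.38, 0, 0.001, -0], [0.89, 0.07, 1.54, 0, 0.001, -0], [0.97, 0.08, 1.69, 0, 0.001, -0], [1.05, 0.08, 1.82, 0, 0.001, -0], [1.11, 0.09, 1.93, 0, 0.001, -0], [1.16, 0.09, 2.01, 0, 0.001, -0.001], [1.19, 0.09, 2.07, 0, 0.001, -0.001], [1.2, 0.09, 2.09, 0, 0.001, -0.001]]
```

Request:
carry_out(
  steps=[
    [[0,0,0.02,0,0,0],[0.04,0,0.07,0,0,0],[0.09,0,0.15,0,0,0],[0.15,0,0.26,0,0,0],[0.23,0,0.39,0,0,0],[0.31,0,0.54,0,0,0],[0.4,0,0.7,0,0,0],[0.5,0,0.87,0,0,0],[0.6,0,1.04,0,0,0],[0.7,0,1.22,0,0,0],[0.8,0.05,1.38,0,0,0],[0.89,0.05,1.54,0,0,0],[0.97,0.05,1.7,0,0,0],[1.05,0.05,1.82,0,0,0],[1.11,0.05,1.93,0,0,0],[1.16,0.05,2,0,0,0],[1.2,0.05,2.1,0,0,0],[1.2,0.05,2.1,0,0,0],[1.2,0.05,2.1,0,0,0]],
  ],
)

```text
time: 20.2
ee_pos: [0.5645, -0.2256, 0.2023]
eef_rot: [0.226, 0.939, -0.06, 0.251]
ft_force: [-0.8, 1.3, 0.2]
width: 0.0103
grip_force: 54.9
```

Run:
```python
from h import *
to();print(r.read_state()['torque']);path(hookpt(0,0,-.030),W,10)
```

```text
t 20.2 tcp [ 0.5645 -0.2256  0.2023] F [-0.77  1.27  0.21] w 0.0103 g 54.9
[0.53007756 0.62981832 0.10057691]
t 20.2 mid now [ 0.5704 -0.2286  0.241 ] F [-0.77  1.27  0.21]
[[0.01, 0, 0.02, 0, 0, -0], [0.05, 0, 0.09, 0, 0, -0], [0.11, 0.01, 0.19, 0, 0, -0], [0.18, 0.01, 0.3, 0, 0, -0], [0.25, 0.02, 0.43, 0, 0.001, -0], [0.33, 0.02, 0.56, 0, 0.001, -0], [0.4, 0.02, 0.68, 0, 0.001, -0], [0.46, 0.03, 0.77, 0, 0.001, -0], [0.49, 0.03, 0.84, 0, 0.001, -0], [0.51, 0.03, 0.86, 0, 0.001, -0]]
```

Run:
```python
from h import *
F=[];T=[]
for i in range(8):
    im,ps=snap('side','s12');s=r.read_state();F.append(s['ft_force']);T.append(s['torque'])
print(np.mean(F,0).round(2),np.std(F,0).round(2),np.mean(T,0).round(3))
for z in(0,-.01,-.02,-.026):print(z,'tip',proj(ps,hookpt(0,.02,.025+z)).round(1),'kink',proj(ps,hookpt(0,0,.07+z)).round(1))
G=cv2.cvtColor(cv2.imread('pics/s12.png'),cv2.COLOR_BGR2GRAY).astype(int)
x0,y0=390,200
for v in range(y0,y0+56):print(v,''.join('%x'%min(15,a//14) for a in G[v,x0:x0+55]))
```

```text
[ 0.45  1.55 -0.73] [0.39 0.35 0.38] [0.567 0.583 0.199]
0 tip [404.9 220. ] kink [413.8 205.8]
-0.01 tip [404.1 224.1] kink [412.9 210.2]
-0.02 tip [403.4 228.3] kink [412.1 214.6]
-0.026 tip [402.9 230.7] kink [411.6 217.2]
200 21111128fffffffffffffffe79bfffffffffffffffffffffffffffe
201 1111137dfffffffffffffffc89bffffffffffffffffffffffffffff
202 11125bfffffffffffffffffc8aeffffffffffffffffffffffffffff
203 1148dffffffffffffffffffa8aeffffffffffffffffffffffffffff
204 13affffffffffffffffffff89afffffffffffffffffffffffffffff
205 13affffffffffffffffffff79bfffffffffffffffffffffffffffff
206 114afffffffffffffffffff89bfffffffffffffffffffffffffffff
207 1114afffffffffffffffffd89dfffffffffffffffffffffffffffff
208 11134affffffffffffffffc8aefffffffffffffffffffffffffffff
209 111116ffffffffffffffffa8bffffffffffffffffffffffffffffff
210 111124afffffffffffffff99cffffffffffffffffffffffffffffff
211 1111257ffffffffffffffe89bffffffffffffffffffffffffffffff
212 1111245afffffffffffffd89dffffffffffffffffffffffffffffff
213 11111126fffffffffffffd8aeffffffffffffffffffffffffffffff
214 11111134995dfffffffffb99dfffff
[... 1785 characters left out ...]
22221111111112221111599aaaaaacefffffffff
245 22222223532222222211111111111111125899baaaaaaacefffffff
246 2344222222222222111111111111112448bba89aaaaaaaaabcfffff
247 23543222222222211111111111111138bbbbb899abaaaaaaaabdfff
248 2344222222222111111111111111247bbbbbb99aaaabbaaaaaaabdf
249 22222222222111111111111111137aaaaaaab99abbaaaaaaaaaaaab
250 2232222222111111111111111257aaaaaaaaaa9abbbbaaaaaaaaaaa
251 22222222111111111111111247baaaaa9aaaa99abbbbbbbaaaaaaaa
252 222222111111111111111137baaaaaaaaaaaa99aabbbbbbbbaaaaaa
253 22222111111111111111248baaaaaaaaaaaa98aaaaabbbbbbbbaaaa
254 222111111111111111248bbbbaaaaaaaaaaaa99aaaaaabbbbbbbbaa
255 2211111111111111137aaabbbbbaaaaaaaaaa99aaaaaaaabbbbbbbb
```

Request:
carry_out(
  steps=[
    [[0,0.05,0,0,0,0],[0.03,0.1,0.05,0,0,0],[0.06,0.15,0.1,0,0,0],[0.1,0.2,0.17,0,0,0],[0.14,0.25,0.25,0,0,0],[0.18,0.25,0.3,0,0,0],[0.2,0.25,0.35,0,0,0],[0.2,0.25,0.35,0,0,0],[0.2,0.25,0.35,0,0,0],[0.2,0.25,0.35,0,0,0]],
  ],
)

```text
time: 21.43
ee_pos: [0.5655, -0.2235, 0.1982]
eef_rot: [0.226, 0.939, -0.06, 0.251]
ft_force: [0.3, -1.8, -0.5]
width: 0.0104
grip_force: 54.9
```

Run:
```python
from h import *
F=[];T=[]
for i in range(8):
    im,ps=snap('side','s13');s=r.read_state();F.append(s['ft_force']);T.append(s['torque'])
f=np.mean(F,0);print(f.round(2),'SX',f@SX,'SY',f@SY,np.mean(T,0).round(3));to()
G=cv2.cvtColor(cv2.imread('pics/s13.png'),cv2.COLOR_BGR2GRAY).astype(int)
for v in range(212,226):print(v,''.join('%x'%min(15,a//14) for a in G[v,400:425]))
```

```text
[-0.55 -1.8  -0.13] SX 0.32845408512756225 SY -1.8584793979768022 [-0.031  0.612 -0.179]
t 21.8333 tcp [ 0.5655 -0.2235  0.1982] F [-0.98 -2.19 -0.85] w 0.0108 g 54.9
212 fffffffffffd89cffffffffff
213 fffffffffffd8aeffffffffff
214 ffffffffffea8adffffffffff
215 cfffffffffe99afffffffffff
216 6dfffffffffaabfffffffffff
217 46dffffffffcbafffffffffff
218 547ffffffffbbbbffffffffff
219 5458fffffffdbccffffffffff
220 55448fffffffaccffffffffff
221 555448ffffffbccffffffffff
222 3555448fffffbbbdfffffffff
223 3455433affffbbccfffffffff
224 55443326ffffd8acfffffffff
225 55545665affca9acfffffffff
```

Request:
carry_out(
  steps=[
    [[0,-0.05,0,0,0,0],[0,-0.12,0,0,0,0],[0,-0.12,0,0,0,0],[0,-0.12,0,0,0,0],[0,-0.12,0,0,0,0],[0,-0.12,0,0,0,0]],
  ],
  squeeze=10,
)

```text
time: 22.33
ee_pos: [0.5651, -0.2241, 0.1982]
eef_rot: [0.226, 0.939, -0.06, 0.251]
ft_force: [2.2, 3.9, -0.2]
width: 0.0119
grip_force: 10.0
```

Run:
```python
from h import *
F=[]
for i in range(6):
    im,ps=snap('side','s14');F.append(r.read_state()['ft_force'])
f=np.mean(F,0);print(f.round(2),'SX',f@SX,'SY',f@SY);to()
```

```text
[ 2.08  3.55 -0.18] SX 0.24044413032094303 SY 4.105339751924862
t 22.6333 tcp [ 0.565  -0.2244  0.1982] F [1.22 3.79 0.43] w 0.0115 g 10.1
```

Request:
carry_out(
  steps=[
    [[0,0.04,0,0,0,0],[0,0.07,0,0,0,0],[0,0.07,0,0,0,0],[0,0.07,0,0,0,0],[0,0.07,0,0,0,0]],
  ],
  squeeze=3,
)

```text
time: 23.05
ee_pos: [0.565, -0.2242, 0.1981]
eef_rot: [0.226, 0.939, -0.06, 0.25]
ft_force: [-0.3, 0.7, -0.8]
width: 0.0119
grip_force: 3.0
```

Good, nearly load-free. Release.

Request:
carry_out(
  steps=[
    [[0,0,0,0,0,0],[0,0,0,0,0,0],[0,0,0,0,0,0],[0,0,0,0,0,0],[0,0,0,0,0,0],[0,0,0,0,0,0],[0,0,0,0,0,0],[0,0,0,0,0,0],[0,0,0,0,0,0],[0,0,0,0,0,0],[0,0,0,0,0,0],[0,0,0,0,0,0]],
  ],
  hand=0.1,
)

```text
time: 24.05
ee_pos: [0.5653, -0.2239, 0.1982]
eef_rot: [0.226, 0.939, -0.06, 0.251]
ft_force: [-0.7, 1.2, 0.1]
width: 0.0393
grip_force: 0.0
```

```bash
cat > chk.py <<'E'
from h import *
import sys
F=[];A=[]
for i in range(6):
    im,ps=snap('side',sys.argv[1]);F.append(r.read_state()['ft_force']);A.append(cv2.cvtColor(im,cv2.COLOR_RGB2GRAY).astype(int)[150:380,380:500])
print(np.mean(F,0).round(2),'frame diff',[int((abs(A[i+1]-A[i])>25).sum()) for i in range(5)]);to()
G=cv2.cvtColor(cv2.imread(f'pics/{sys.argv[1]}.png'),cv2.COLOR_BGR2GRAY).astype(int)
for v in range(212,246):print(v,''.join('%x'%min(15,a//14) for a in G[v,392:438]))
E
python3 chk.py s15
```

```text
[-0.26 -0.25 -0.16] frame diff [11, 3, 11, 9, 11]
t 24.35 tcp [ 0.5653 -0.2239  0.1982] F [-0.12 -0.47 -0.19] w 0.0392 g 0.0
212 16fffffffffffffffffd89cfffffffffffffffffffffff
213 139ffffffffffffffffd8aefffffffffffffffffffffff
214 106ffffffffffffffffa8adfffffffffffffffffffffff
215 1139fffffffffffffff99affffffffffffffffffffffff
216 1114bfffffffffffffe89bffffffffffffffffffffffff
217 11116dfffffffffffffecaffffffffffffffffffffffff
218 111116dffffffffffffbbaffffffffffffffffffffffff
219 1111115dfe88fffffffbbbcfffffffffffffffffffffff
220 1111111596448ffffffdbccfffffffffffffffffffffff
221 11111111344448ffffffaccfffffffffffffffffffffff
222 111111113554448fffffbcbfffffffffffffffffffffff
223 1111111134554448ffffbbbdffffffffffffffffffffff
224 11111112554554448fffbbbcffffffffffffffffffffff
225 11111223545455545affd9acffffffffffffffffffffff
226 11112222224545554444469cffffffffffffffffffffff
227 11222222223554555544447dffffffffffffffffffffff
228 22222222222255555555555bffffffffffffffffffffff
229 222222222222555555555545afffffffffffffffffffff
230 2222222222222555555455545affffffffffffffffffff
231 22222222222222555544445545afffffffffffffffffff
232 222222222222235554576555545affffffffffffffffff
233 222222222222235555776554545affffffffffffffffff
234 2222222222222355555544444423afffffffffffffffff
235 22222222222235554455444443228fffffffffffffffff
236 22222222222355544445444322223affffffffffffffff
237 222222222355554468544332222214cfffffffffffffff
238 2222222235555556895432222221128dffffffffffffff
239 2222223555555555543322222221115bbdffffffffffff
240 222223555445555442222222211114bfabbdffffffffff
241 2222235555555542222222211112107fedbaceffffffff
242 22222355455553322222221112453128caaaaaceffffff
243 22222355554432222222111124553104a89aaaaaceffff
244 222235555432222222211111255421126899aaaaaaceff
245 22223555322222221111111112201111599aaaaaaaaace
```

Request:
carry_out(
  steps=[
    [[0,0,-0.3,0,0,0],[0,0,-0.8,0,0,0],[0,0,-1.5,0,0,0],[0,0,-2.3,0,0,0],[0,0,-3.2,0,0,0],[0,0,-4.2,0,0,0],[0,0,-5.5,0,0,0],[0,0,-7,0,0,0],[0,0,-9,0,0,0],[0,0,-11,0,0,0],[0,0,-13,0,0,0],[0,0,-14,0,0,0],[0,0,-14,0,0,0],[0,0,-14,0,0,0]],
  ],
)

```text
time: 25.52
ee_pos: [0.5032, -0.1922, 0.3198]
eef_rot: [0.226, 0.939, -0.06, 0.251]
ft_force: [-0.2, 0.3, -0.1]
width: 0.0386
grip_force: 0.0
```

```bash
python3 chk.py s16 | head -12
```

```text
[-0.07  0.25 -0.25] frame diff [66, 43, 11, 6, 19]
t 25.8167 tcp [ 0.5031 -0.1923  0.3187] F [ 0.24  0.42 -0.31] w 0.0392 g 0.0
212 fffffffffffffffffffd89cfffffffffffffffffffffff
213 fffffffffffffffffffd8aefffffffffffffffffffffff
214 ffffffffffffffffffea89dfffffffffffffffffffffff
215 ffffffffffffffffffe99affffffffffffffffffffffff
216 ffffffffffffffffffe89bffffffffffffffffffffffff
217 fffffffffffffffffffbcaffffffffffffffffffffffff
218 fffffffffffffffffffbbaffffffffffffffffffffffff
219 ffffffffffffffffffebbccfffffffffffffffffffffff
220 fffffffffffffffffffdbccfffffffffffffffffffffff
221 ffffffffffffffffffffaccfffffffffffffffffffffff
```

Request:
carry_out(
  steps=[
    [[0,0,-1,0,0,0],[0,0,-3,0,0,0],[0,0,-5,0,0,0],[0,0,-5,0,0,0],[0,0,-5,0,0,0],[0,0,-5,0,0,0],[0,0,-5,0,0,0],[0,0,-5,0,0,0],[0,0,-5,0,0,0],[0,0,-5,0,0,0],[0,0,-5,0,0,0],[0,0,-5,0,0,0],[0,0,-5,0,0,0],[0,0,-5,0,0,0],[0,0,-5,0,0,0],[0,0,-5,0,0,0],[0,0,-5,0,0,0],[0,0,-5,0,0,0],[0,0,-5,0,0,0],[0,0,-5,0,0,0]],
  ],
)

```text
time: 27.48
ee_pos: [0.481, -0.1809, 0.363]
eef_rot: [0.226, 0.939, -0.06, 0.251]
ft_force: [1.1, -0.2, 0.5]
width: 0.0392
grip_force: 0.0
```

Request:
carry_out(
  steps=[
    [[0,0,0,0,0,0],[0,0,0,0,0,0],[0,0,0,0,0,0],[0,0,0,0,0,0],[0,0,0,0,0,0],[0,0,0,0,0,0],[0,0,0,0,0,0],[0,0,0,0,0,0],[0,0,0,0,0,0],[0,0,0,0,0,0],[0,0,0,0,0,0],[0,0,0,0,0,0],[0,0,0,0,0,0],[0,0,0,0,0,0],[0,0,0,0,0,0],[0,0,0,0,0,0],[0,0,0,0,0,0],[0,0,0,0,0,0],[0,0,0,0,0,0],[0,0,0,0,0,0]],
  ],
)

```text
time: 29.15
ee_pos: [0.481, -0.1809, 0.3629]
eef_rot: [0.226, 0.939, -0.06, 0.251]
ft_force: [-0.4, 1.0, 0.6]
width: 0.0391
grip_force: 0.0
```

Request:
carry_out(
  steps=[
    [[0,0,0,0,0,0],[0,0,0,0,0,0],[0,0,0,0,0,0],[0,0,0,0,0,0],[0,0,0,0,0,0],[0,0,0,0,0,0],[0,0,0,0,0,0],[0,0,0,0,0,0],[0,0,0,0,0,0],[0,0,0,0,0,0],[0,0,0,0,0,0],[0,0,0,0,0,0],[0,0,0,0,0,0],[0,0,0,0,0,0],[0,0,0,0,0,0],[0,0,0,0,0,0],[0,0,0,0,0,0],[0,0,0,0,0,0],[0,0,0,0,0,0],[0,0,0,0,0,0]],
  ],
)

```text
time: 30.82
ee_pos: [0.481, -0.1809, 0.3629]
eef_rot: [0.226, 0.939, -0.06, 0.25]
ft_force: [-0.2, 0.4, 0.2]
width: 0.0392
grip_force: 0.0
```

```bash
python3 chk.py s17 | head -2
python3 - <<'E'
from h import *
p=r.camera_params('side');h=cv2.cvtColor(cv2.imread('pics/s17.png'),cv2.COLOR_BGR2HSV)
g=hookpt(0,.0015,-.0255);a,b=proj(p,g-.042*SX),proj(p,g+.042*SX);print('exp',a,b)
x0,y0=380,215
for v in range(y0,y0+32):print(v,''.join('#' if (8<q[0]<24 and q[1]>60 and q[2]>120) else '.' if q[2]<70 else ' ' for q in h[v,x0:x0+65]))
E
```

```text
[0.02 0.05 0.12] frame diff [0, 0, 0, 0, 0]
t 31.1167 tcp [ 0.481  -0.1809  0.363 ] F [ 0.45 -0.01  0.21] w 0.039 g 0.0
exp [386.80394089 248.83458532] [424.3879743  242.71935711]
215 .                                                                
216 .                                                                
217 .                                                                
218 .                                                                
219 . ##                                                             
220 .#####                                                           
221 .#######                                                         
222 . ########                                                       
223   ##########                                                     
224     ##########                                                   
225       ##########                                                 
226        ###########                                               
227          ############                                            
228       
[... 614 characters left out ...]
     
237     ##################  ########   ######                        
238    ###################  ########  #########                      
239  #####################  ########  ###########                    
240 ######################  ########  ####### #####                  
241 ######################  #######   ## ######## ###                
242 ######################  #######   ###########  ####              
243 ########################## ####  ############  ######            
244 ###############################  ############  ########          
245 ###############################  ############# ##########        
246 ##############################   #############  ############
```

Run:
```python
from h import *
p=r.camera_params('side')
a=cv2.imread('pics/s17.png').astype(int);b=cv2.imread('pics/side0.png').astype(int)
d=abs(a-b).max(2)>28
for v in range(206,330,2):print(v,''.join('#' if q else ' ' for q in d[v,370:470:1]))
g=hookpt(0,.0015,-.0255)
for z in(-.074,-.178):
    c=g+[0,0,z];print(z,[proj(p,c+.05*(np.cos(t)*SX+np.sin(t)*SY)).round(0) for t in np.arange(0,6.2,np.pi/4)])
```

```text
206                                           #  #                                                      
208                                             ###                                                     
210                                           #####                                                     
212                                           ######                                                    
214                                          ### ###                                                    
216                                          #######                                                    
218                                          ### ###                                                    
220                                   ###     #  ###                                                    
222                                  ####     ## ###                                                    
224                                   ###     ## ###                                                    
226                                  ####      # #
[... 5061 characters left out ...]
                                 
324            ###################################                                                      
326            ######################################                                                   
328           #########################################                                                 
-0.074 [array([422., 271.]), array([407., 262.]), array([389., 260.]), array([377., 267.]), array([379., 278.]), array([393., 288.]), array([413., 290.]), array([425., 282.])]
-0.178 [array([414., 307.]), array([400., 298.]), array([383., 296.]), array([372., 303.]), array([373., 315.]), array([386., 325.]), array([405., 327.]), array([416., 319.])]
```

The grip lies where a level, centred hang predicts, and nothing is moving. Handing in.

```bash
python3 -c "
from bench import r
print(r.close_job())"
```

```text
the job is handed in; nothing more can be done
None
```

I handed the job in at about 31 s. The pump was pressed to its stop (23 N). The canister hangs level from the hook by mid-grip, sunk about 25 mm and still, with the robot clear. I saw no sign that anything else on the worktop moved, but I didn't measure the other things at the end.

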